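# Open the workshop's thumbwheel lockbox

## Task

Open the green lockbox: roll its thumbwheels to the code 2-7-5-0, read left to right from the robot's side (the third already shows 5, so leave it alone), draw the black bolt knob fully towards the robot, and then raise the lid by its handle well past 60 degrees and leave it standing open. The tin of screws has to come off the lid: keep it upright and stand it on a free patch of the bench. Leave everything else on the bench where it is, and let go of everything at the end.

Things in the scene. Friction and masses are not known exactly. Their poses are not given: they have to be found in the camera images.
- lockbox: Green steel box fixed to the bench: x -131 to +110 mm, y -130 to +130, 118 mm high with its lid shut. Origin: centre of its underside; x points away from the robot, y left, z up. Its front is a panel sloping at 35 degrees, facing the robot and up, from (x -131, z 47) to (x -45, z 107). In the box frame: up the slope u = (0.819, 0, 0.574), out of the panel n = (-0.574, 0, 0.819).
- wheel1 (a joint): Angle of the first (leftmost seen from the robot) thumbwheel, rad, endless: number k is at the index when it is 0.6283 k (plus whole turns). It grows as the exposed crest is rolled up the slope, along u. All four: black, radius 20 mm, 12 mm wide, 32 mm apart, axis along box y; numerals 0 to 9 on the rim (white, 0 red); about 1 N at the rim, no clicks; a fingertip laid on the crest and drawn along u rolls it by travel / 20 mm.
- wheel1_index (a point): The crest of the first wheel, between red index lines on the panel: the rim's outermost point, 7 mm out of the panel, 20 mm from the wheel's axis along n. At (-92, 75, 83) mm in the box frame; fixed to the box, with the box's axes.
- wheel1_code (a point): The middle of the code number 2 on the rim of the first wheel; turns with it. It meets wheel1_index when the wheel is on its number.
- wheel2 (a joint): Angle of the second thumbwheel, rad, endless: number k is at the index when it is 0.6283 k (plus whole turns). It grows as the exposed crest is rolled up the slope, along u.
- wheel2_index (a point): The crest of the second wheel, between red index lines on the panel: the rim's outermost point, 7 mm out of the panel, 20 mm from the wheel's axis along n. At (-92, 43, 83) mm in the box frame; fixed to the box, with the box's axes.
- wheel2_code (a point): The middle of the code number 7 on the rim of the second wheel; turns with it. It meets wheel2_index when the wheel is on its number.
- wheel3 (a joint): Angle of the third thumbwheel, rad, endless: number k is at the index when it is 0.6283 k (plus whole turns). It grows as the exposed crest is rolled up the slope, along u.
- wheel3_index (a point): The crest of the third wheel, between red index lines on the panel: the rim's outermost point, 7 mm out of the panel, 20 mm from the wheel's axis along n. At (-92, 11, 83) mm in the box frame; fixed to the box, with the box's axes.
- wheel3_code (a point): The middle of the code number 5 on the rim of the third wheel; turns with it. It meets wheel3_index when the wheel is on its number.
- wheel4 (a joint): Angle of the fourth (rightmost) thumbwheel, rad, endless: number k is at the index when it is 0.6283 k (plus whole turns). It grows as the exposed crest is rolled up the slope, along u.
- wheel4_index (a point): The crest of the fourth wheel, between red index lines on the panel: the rim's outermost point, 7 mm out of the panel, 20 mm from the wheel's axis along n. At (-92, -21, 83) mm in the box frame; fixed to the box, with the box's axes.
- wheel4_code (a point): The middle of the code number 0 on the rim of the fourth wheel; turns with it. It meets wheel4_index when the wheel is on its number.
- bolt (a joint): Travel of the bolt, m: 0 locked, 0.011 fully drawn down the slope (along -u, towards the robot). The wheels block it until all four are on their code numbers (within 0.25 rad); then it slides with 2 to 12 N, stays where left and holds the wheels. Until it is drawn the lid is held shut.
- bolt_knob (a point): Middle of the bolt's black knob, moving with it: 12 mm along the slope, 18 mm along y, standing 4 to 22 mm out of the panel (this point is 13 mm out). When locked it is at (-85, -85, 95) mm in the box frame, 64 mm to the right of the fourth wheel's middle. Its own x is u, its z is n.
- lid (a joint): Opening angle of the lid, rad: 0 shut, limit 1.6. A flat lid, x -47 to +110 mm, top 118 mm up; its hinge line runs along box y through (105, 0, 112) mm in the box frame, so the front edge swings up and away from the robot. Friction hinge: stays at any angle; about 6 N at the handle lifts it.
- lid_handle (a point): Middle of the lid's steel bar handle, moving with the lid: a round bar 10 mm thick, 100 mm long along box y, on two posts at its ends, its middle 35 mm above the lid's top face. With the lid shut it is at (-33, 0, 153) mm in the box frame.
- tin: A straight tin brim-full of screws, radius 32 mm, 90 mm high, about 0.3 kg; at the start it stands upright on the lid behind the handle. Origin: centre of its underside; z up its axis. Equipment that is not listed stands only along the bench's back and sides: over 0.75 m from the robot's base axis, or more than 45 degrees to either side.
- file: Bystander: flat file lying to the left of the lockbox, beyond the bottle, 200 x 22 x 6 mm with a 50 mm tang at +x. Origin under the middle of the blade, x along it.
- oil_bottle: Bystander: red squeeze bottle standing to the left of the lockbox, radius 29 mm, 190 mm high. Origin: centre of its underside.
- screw_carton: Bystander: blue and white carton to the right of the lockbox, 95 (x) x 75 (y) x 60 mm high. Origin: centre of its underside.
- nut_tub: Bystander: clear tub of nuts behind the lockbox, 90 (x) x 130 (y) x 55 mm high. Origin: centre of its underside.
- secateurs: Bystander: yellow and black secateurs lying at the front right, about 190 mm along x (-112 to +78), 60 mm wide, 20 mm high. Origin: on the bench under the middle.
- jar: Bystander: glass jar at the left, radius 36 mm, 100 mm high. Origin: centre of its underside.

How it is judged:
By the outcome, as a careful person would: the job done as asked, in the order asked, and still so for the second after the job is handed in, with the robot touching nothing.
It also fails if it takes over 72 s, if anything falls off the work surface, if the arm or the gripper's body presses on something with over 40 N, if the wrist force passes 120 N, or if a joint passes its speed limit or range.

## Robot

A 7-joint arm with a two-finger parallel gripper is mounted at the origin on the work surface. World frame = base frame: x ahead of the robot, y to its left, z up, the work surface at z = 0. Lengths are in m, angles in degrees, forces in N, time in s.
With the tool pointing down it reaches from about 0.425 to 0.875 m from the base axis. Payload 4.7 kg.
Tool frame: the origin (TCP) lies at the very end of the fingers, on their centre line; the grasp point (between the pads) lies 19 mm behind it (arm.hold_point_z is the distance from the TCP to the grasp point, in m); x points along the fingers, z is the direction in which the jaws open and shut, and the axes are right-handed (so a half turn about x gives the same grasp; the last joint's range is limited). The gripper opens to 85 mm and grips with 20 to 120 N. Pads are 22 mm wide; open, the fingers measure 114 mm over their backs; the gripper's body (76 mm by 85 mm) begins 54 mm behind the grasp point. The pads swing forward as they close: fully open they stand 13 mm farther back than shut.
Start: joints at [-66.515, 18.392, -4.016, 83.108, 1.295, 78.541, -3.26], TCP at [0.251, 0.6, 0.231] pointing down, gripper open.
Joint ranges: [-163.93, 163.93], [-17.29, 119.83], [-79.2, 71.16], [3.27, 140.29], [-89.18, 269.18], [5.43, 117.66], [-154.24, 154.24]. Speed limits (degrees/s): [147.25, 147.25, 180, 180, 180, 180, 180].

## Interface

Orientations are given as a 3x3 rotation matrix whose columns are the frame's x, y, z axes.
In Python, from workcell import readout, grab_frame, camera_params, ticket, arm gives the robot as it stands. The module is installed in compiled form; this text tells all that it offers.
- The arm moves only by the tool arm_command, never from a script. Its argument "moves" is text: rows parted by semicolons, each of 7 numbers parted by spaces: the turn, a rotation vector about the tool's x, y, z in degrees, then the shift along the tool's x, y, z in cm, then the opening, from 0 (shut) to 1 (fully open). A call has 1 to 20 rows; each row shifts and turns the pose as measured when the row begins, along the tool's axes as they then stand; what a row does not reach is not made up. A row lasts 1/8 s, in which the tool goes at most 62.5 mm and 10.7 degrees, less where a joint would pass 70% of its speed; a pose out of reach is approached as far as the arm can. A call with a gripper value outside its range is refused whole. The fingers move at their own pace and stop on an object; "squeeze" is the grip in N (left out, the last holds). Time passes only in rows, so rows that do not move let the fingers close. It gives the time, the measured TCP pose, the force and the opening at its end, in the units of the state.
- readout.observe(): the state, without advancing time (a new reading comes with each control period).
- grab_frame(name): name is "side" or "top"; returns the picture (384x512x3 uint8, red, green, blue); there is no depth.
- camera_params(name): a dict with "fx", "fy", "cx", "cy" (pixels), "k1" (the pictures are not rectified: a ray, as slopes to the right and down, at radius r is drawn at 1 + k1 r^2 times it, then the intrinsics apply), "R" (3x3) and "t" (3): a world point X has camera coordinates R X + t. Camera axes: x right, y down, z forward; pixel columns grow to the right and rows downward; lengths in m; the calibration is good to about 2 mm. A picture is of the moment at which its call begins. camera_params takes no time and is no camera call.
- ticket.sign_off(): hands the job in, once; it reports no verdict.
The state is a dict: "t": time; "joint_positions": joint angles; "joint_velocities": joint speeds; "tau": joint torques, N m; "ee_pos": TCP position; "ee_rot": TCP orientation; "wrist_force": force on the tool from outside, world axes, zero at the start; "torque": the same for the moment, N m; "grip_width": opening from 0.0 (shut) to 1.0 (fully open).
Only numpy, scipy, OpenCV 4.12 (cv2) and the standard library are available. Lean on these libraries where they do the work, as an engineer would, in place of code of your own. Each camera call takes 0.05 s, during which the arm holds its last target.

## Working session

There is one attempt and no reset: what is moved stays moved. The work goes in short steps, Python scripts to look and compute and a tool call to move; the robot and the scene stay as the last step left them, time stands still between calls to the robot, and variables do not carry over. Pictures are saved under pics/ and viewed, and the job is handed in when it is done.

Besides the shell and the picture viewer there is one more tool, called after "Call:" by a JSON object that holds its "fn" and its "kwargs". arm_command: Moves the arm, as the interface text tells. Its arguments: {"type":"object","properties":{"moves":{"type":"string"},"squeeze":{"type":"number"}},"required":["moves"]}

```bash
mkdir -p pics
cat > h.py <<'E'
import numpy as np, cv2, json
from workcell import readout, grab_frame, camera_params, ticket, arm
E
python3 - <<'E'
from h import *
s=readout.observe(); print({k:np.round(v,4).tolist() for k,v in s.items()})
for n in ("side","top"):
    c=camera_params(n); print(n,c); print("pos",-np.array(c["R"]).T@np.array(c["t"]))
    f=grab_frame(n); cv2.imwrite(f"pics/{n}0.png",f[:,:,::-1])
print(arm.hold_point_z)
E
```

```text
{'t': 0.0, 'joint_positions': [-66.5148, 18.4398, -4.0153, 83.175, 1.2943, 78.5424, -3.2602], 'joint_velocities': [0.0312, 0.0185, -0.0088, -0.0215, 0.1431, 0.0942, 0.0703], 'tau': [-0.0003, -49.3558, -0.3826, -31.4346, 0.0128, 0.0109, -0.0], 'ee_pos': [0.2504, 0.5992, 0.2302], 'ee_rot': [[-0.0007, -0.9227, 0.3855], [-0.0018, 0.3855, 0.9227], [-1.0, -0.0001, -0.002]], 'wrist_force': [0.7024, -0.5496, -0.2257], 'torque': [-0.0365, -0.0084, 0.0637], 'grip_width': 1.0015}
side {'fx': 354.09613775695766, 'fy': 354.09613775695766, 'cx': 253.14402718905797, 'cy': 189.18191873050262, 'k1': -0.07869668218673449, 'R': array([[ 0.74483121, -0.6672325 , -0.00522085],
       [-0.35875935, -0.39386112, -0.84626541],
       [ 0.5625995 ,  0.63219792, -0.53273595]]), 't': array([-0.39286946,  0.32527489,  1.01186622])}
pos [-0.15995859 -0.77372186  0.8122753 ]
top {'fx': 347.1832336395808, 'fy': 347.1832336395808, 'cx': 245.56060544659363, 'cy': 181.89438242060305, 'k1': -0.1055553058282375, 'R': array([[-0.01172739, -0.99990427, -0.00734322],
       [-0.98402909,  0.01284507, -0.17754369],
       [ 0.17762102,  0.00514382, -0.98408552]]), 't': array([0.04217042, 0.55288755, 1.0057316 ])}
pos [0.36591291 0.0298912  1.08819727]
0.0187
```

Run:
```python
import cv2
for n in ("side","top"):
    f=cv2.imread(f"pics/{n}0.png"); cv2.imwrite(f"pics/{n}0b.png",cv2.resize(f,(768,576),interpolation=cv2.INTER_CUBIC))
```

```text
(no output)
```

View pics/side0b.png

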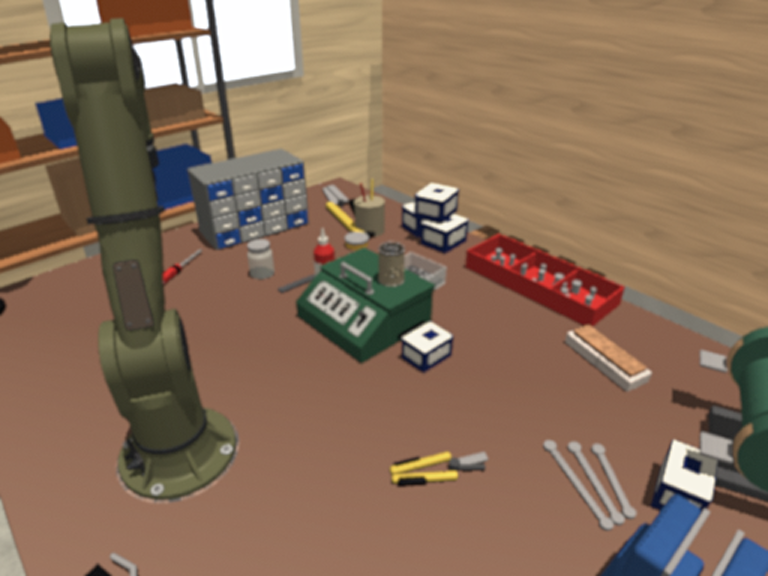

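View pics/top0b.png

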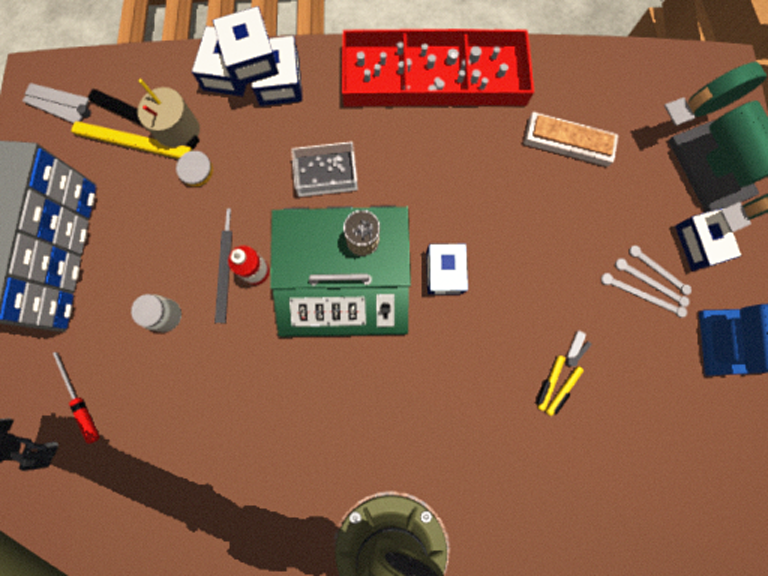

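Side shows the box at about (245,200) px with the tin at (260,177). Top shows the box spanning (181..273, 138..224), the tin at (241,154), and free bench in front of the box.

```bash
cat >> h.py <<'E'
C={n:camera_params(n) for n in ("side","top")}
def K(n):
    c=C[n]; return np.array([[c["fx"],0,c["cx"]],[0,c["fy"],c["cy"]],[0,0,1]])
def D(n):
    return None
def proj(n,X):
    c=C[n]; P=np.atleast_2d(X)@np.array(c["R"]).T+c["t"]; s=P[:,:2]/P[:,2:]; r2=(s**2).sum(1,keepdims=True)
    s=s*(1+c["k1"]*r2); return s*[c["fx"],c["fy"]]+[c["cx"],c["cy"]]
def ray(n,uv):
    c=C[n]; d=np.array([c["k1"],0,0,0,0.])
    s=cv2.undistortPoints(np.array(uv,float).reshape(-1,1,2),K(n),d).reshape(-1,2)
    v=np.c_[s,np.ones(len(s))]@np.array(c["R"]); o=-np.array(c["R"]).T@c["t"]
    return o,v/np.linalg.norm(v,axis=1,keepdims=True)
def onz(n,uv,z):
    o,v=ray(n,uv); return o+v*((z-o[2])/v[:,2:])
def tri(a,b):
    "side px a, top px b -> point, gap"
    o1,v1=ray("side",[a]);o2,v2=ray("top",[b]); v1=v1[0];v2=v2[0]
    A=np.c_[v1,-v2]; s=np.linalg.lstsq(A,o2-o1,rcond=None)[0]
    p=o1+s[0]*v1;q=o2+s[1]*v2; return (p+q)/2,np.linalg.norm(p-q)
def crop(n,f,x0,y0,x1,y1,k,name):
    g=cv2.resize(f[y0:y1,x0:x1,::-1],None,fx=k,fy=k,interpolation=cv2.INTER_CUBIC); cv2.imwrite("pics/"+name,g)
E
python3 - <<'E'
from h import *
T=cv2.imread("pics/top0.png")[:,:,::-1]; S=cv2.imread("pics/side0.png")[:,:,::-1]
crop("top",T,170,130,290,230,6,"t1.png"); crop("side",S,190,150,310,245,6,"s1.png")
E
```

```text
(no output)
```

View pics/t1.png

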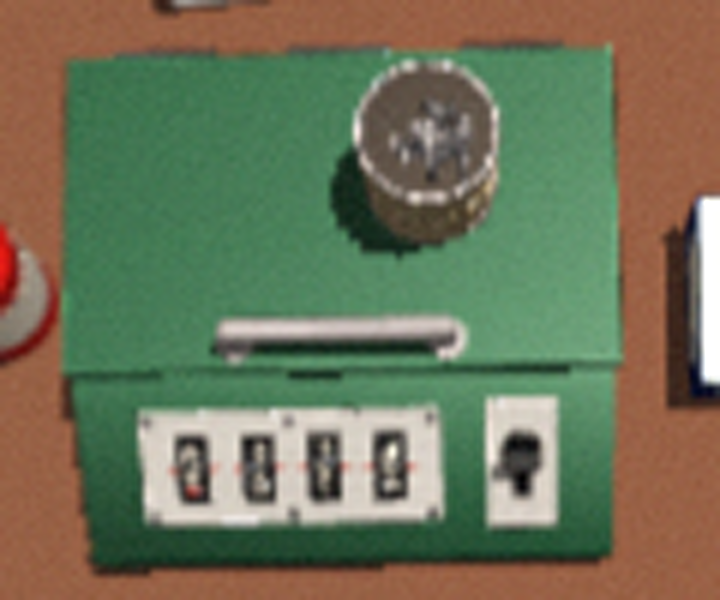

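View pics/s1.png

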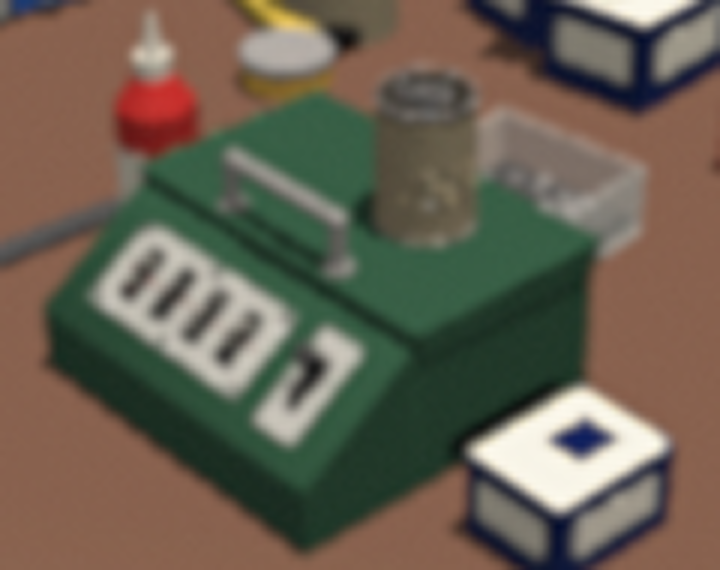

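Run:
```python
from h import *
T=np.mean([grab_frame("top").astype(float) for _ in range(8)],0); S=np.mean([grab_frame("side").astype(float) for _ in range(6)],0)
np.save("T.npy",T);np.save("S.npy",S)
T=T.astype(np.uint8);S=S.astype(np.uint8)
# green mask and lid outline from top
for n,f in (("top",T),("side",S)):
    hsv=cv2.cvtColor(f,cv2.COLOR_RGB2HSV); m=cv2.inRange(hsv,(65,80,25),(90,255,255))
    k,l,st,_=cv2.connectedComponentsWithStats(m); b=1+np.argmax(st[1:,4]*(st[1:,0]<300)); print(n,st[b])
    cs,_=cv2.findContours((l==b).astype(np.uint8),cv2.RETR_EXTERNAL,cv2.CHAIN_APPROX_NONE)
    h=cv2.convexHull(cs[0]); print(cv2.approxPolyDP(h,2.0,True).reshape(-1,2).tolist())
crop("top",T,185,188,270,225,9,"t2.png"); crop("side",S,200,180,260,230,13,"s2.png")
```

```text
top [ 181  138   92   86 5343]
[[271, 139], [271, 221], [186, 223], [181, 191], [182, 141]]
side [ 199  166   90   75 2839]
[[243, 166], [288, 191], [285, 212], [240, 240], [201, 211], [199, 200], [216, 177]]
```

View pics/t2.png

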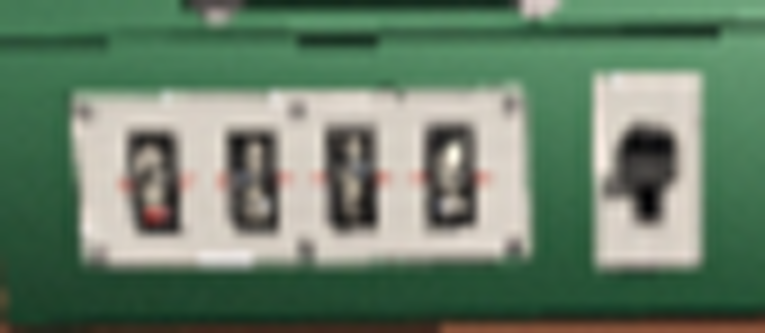

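View pics/s2.png

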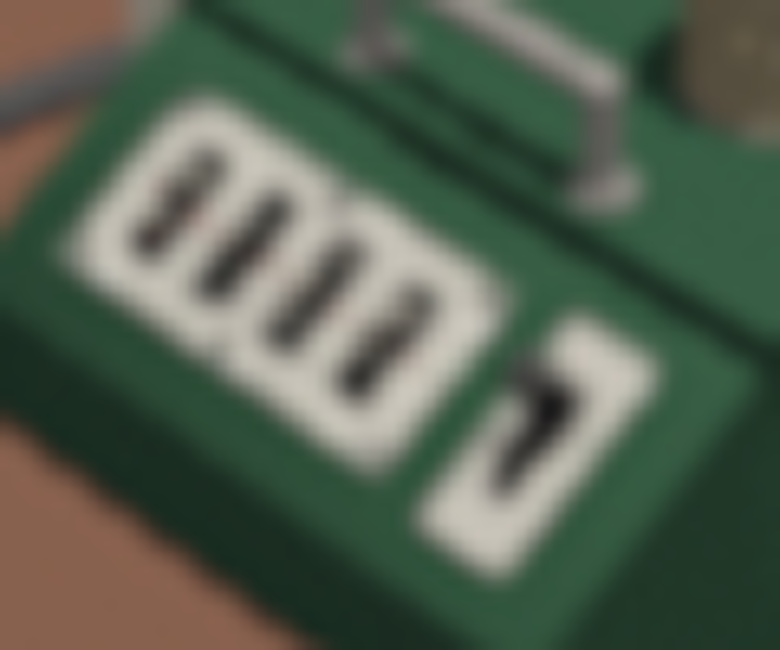

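Run:
```python
from h import *
from scipy.optimize import least_squares
T=np.load("T.npy");S=np.load("S.npy")
# slots: dark blobs inside the plate
def dark(n,f,x0,y0,x1,y1):
    g=cv2.resize(f[y0:y1,x0:x1].astype(np.float32),None,fx=8,fy=8,interpolation=cv2.INTER_CUBIC)
    v=g.max(2); m=(v<110).astype(np.uint8); gr=g[:,:,1]-g[:,:,0]; m[gr>25]=0
    k,l,st,c=cv2.connectedComponentsWithStats(m)
    r=[((c[i]+.5)/8-.5+[x0,y0],st[i,2:5]/[8,8,64]) for i in range(1,k) if st[i,4]>400]
    for a in r: print(n,np.round(a[0],2),np.round(a[1],2))
dark("top",T,192,196,266,220); dark("side",S,203,185,250,228)
pts=[("top",(271.5,139),(110,-130,118)),("top",(182,140.5),(110,130,118)),("top",(181,191.5),(-47,130,118)),("top",(272.7,190.5),(-47,-130,118)),
("side",(243,166),(110,130,118)),("side",(288.5,191),(110,-130,118)),("side",(240.5,240.5),(-131,-130,0)),("side",(215.5,178.5),(-47,130,118)),("side",(259.5,208.5),(-47,-130,118))]
def res(p):
    c,s=np.cos(p[2]),np.sin(p[2]); R=np.array([[c,-s,0],[s,c,0],[0,0,1]])
    return np.concatenate([proj(n,R@(np.array(b)/1e3)+[p[0],p[1],0])[0]-uv for n,uv,b in pts])
o=least_squares(res,[.6,0.03,0],loss="soft_l1"); print(o.x,np.degrees(o.x[2])); print(np.round(o.fun.reshape(-1,2),2))
print(proj("top",[0,0,0]))
```

```text
top [234.47 207.25] [ 5.38 11.38 38.69]
top [256.19 206.39] [ 7.5  10.62 51.75]
top [223.54 207.56] [ 5.62 11.25 45.55]
top [201.92 207.83] [ 5.62 11.25 35.98]
top [212.58 207.58] [ 5.5 11.  41.8]
side [205.19 187.89] [ 7.12 10.12 36.38]
side [227.71 185.29] [ 7.12  2.   10.08]
side [242.2  192.32] [21.5  17.5  96.02]
side [214.45 204.11] [32.   30.5  40.48]
side [213.02 195.67] [ 6.    7.   14.58]
side [218.24 198.82] [ 6.5   7.38 19.47]
side [223.62 202.53] [ 6.38  7.38 17.92]
side [228.79 206.59] [ 6.5   7.62 17.41]
side [239.63 213.01] [18.62 21.5  53.64]
side [214.77 218.53] [ 30.38  22.38 241.66]
side [247.89 225.5 ] [ 4.38  5.5  14.41]
[0.5599147  0.08774857 0.00404336] 0.2316675437743852
[[-0.1  -1.18]
 [ 0.37 -1.01]
 [ 0.35  1.15]
 [ 0.36  0.65]
 [ 0.35 -1.16]
 [ 1.06 -1.45]
 [-0.17  2.87]
 [-2.75 -0.66]
 [-1.31 -2.38]]
[[259.650949   366.62992411]]
```

Run:
```python
from h import *
from scipy.optimize import least_squares
sd=[(213.02,195.67),(218.24,198.82),(223.62,202.53),(228.79,206.59)];tp=[(201.92,207.83),(212.58,207.58),(223.54,207.56),(234.47,207.25)]
P=[]
for a,b in zip(sd,tp):
    p,g=tri(a,b); P.append(p); print(np.round(p,4),round(g,4))
P=np.array(P); v=P[3]-P[0]; print("len",np.linalg.norm(v),"yaw",np.degrees(np.arctan2(v[0],-v[1])))
for nm,a,b in [("lidBL",(243,166),(182,140.5)),("lidBR",(288.5,191),(271.5,139)),("lidFL",(215.5,178.5),(181,191.5)),("lidFR",(259.5,208.5),(272.7,190.5))]:
    p,g=tri(a,b); print(nm,np.round(p,4),round(g,4))
for z in (0.0791,): print(onz("top",tp,z).round(4))
S=np.load("S.npy").astype(np.uint8);T=np.load("T.npy").astype(np.uint8)
g=cv2.resize(S[160:245,195:295,::-1],None,fx=8,fy=8,interpolation=cv2.INTER_CUBIC)
cv2.imwrite("pics/s3.png",g[:600])
```

```text
[0.4721 0.1641 0.0789] 0.0015
[0.4726 0.1325 0.0799] 0.0009
[0.4726 0.1004 0.0794] 0.0003
[0.4727 0.069  0.0776] 0.0018
len 0.09512432538701363 yaw 0.39054198802688556
lidBL [0.6685 0.2202 0.112 ] 0.0008
lidBR [ 0.6672 -0.0415  0.1134] 0.0026
lidFL [0.5201 0.2176 0.1115] 0.0082
lidFR [ 0.5179 -0.0429  0.1059] 0.0019
[[0.4727 0.1636 0.0791]
 [0.4731 0.1324 0.0791]
 [0.4728 0.1003 0.0791]
 [0.4733 0.0684 0.0791]]
```

View pics/s3.png

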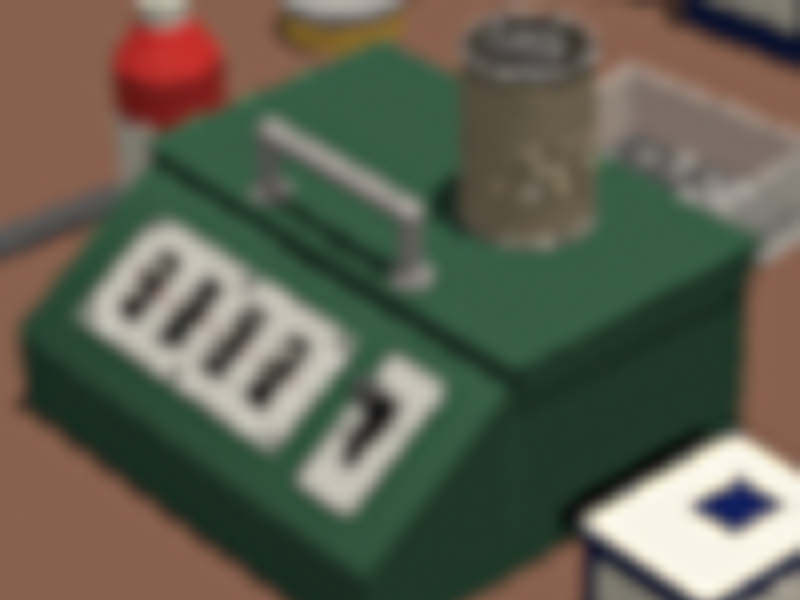

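```bash
cat >> h.py <<'E'
from scipy.spatial.transform import Rotation as Ro
BX,BY,BYAW=0.562,0.0893,0.006
RB=Ro.from_rotvec([0,0,BYAW]).as_matrix()
def b2w(x,y,z): return RB@np.array([x,y,z])/1e3+[BX,BY,0]
def Rtool(tilt,yaw=0.0,spin=0.0):
    "tool x down tilted forward by tilt deg; z jaw dir along forward; spin about tool x"
    t=np.radians(tilt); x=np.array([np.sin(t),0,-np.cos(t)]); z=np.array([np.cos(t),0,np.sin(t)]); y=np.cross(z,x)
    return Ro.from_euler("z",yaw,degrees=True).as_matrix()@np.c_[x,y,z]@Ro.from_euler("x",spin,degrees=True).as_matrix()
def cur():
    s=readout.observe(); return np.array(s["ee_pos"]),np.array(s["ee_rot"])
def plan(p1,R1,n,op,frm=None):
    p,R=frm or cur(); rv=Ro.from_matrix(R.T@R1).as_rotvec(degrees=True)/n; dp=(np.array(p1)-p)/n
    out=[];st=Ro.from_rotvec(rv,degrees=True).as_matrix()
    for k in range(n):
        s=R.T@dp*100; out.append(" ".join("%g"%v for v in np.r_[np.round(rv,1),np.round(s,2),op])); R=R@st
    print("per row mm %.1f deg %.1f"%(np.linalg.norm(dp)*1e3,np.linalg.norm(rv))); print("; ".join(out))
E
python3 - <<'E'
from h import *
for w,y in zip((1,2,3,4),(75,43,11,-21)): print(w,b2w(-92,y,83).round(4))
plan([.44,.165,.17],Rtool(20),9,0)
E
```

```text
1 [0.4696 0.1637 0.083 ]
2 [0.4697 0.1317 0.083 ]
3 [0.4699 0.0997 0.083 ]
4 [0.4701 0.0677 0.083 ]
per row mm 53.1 deg 7.8
7.4 -2 -1.3 0.68 -3.8 -3.65 0; 7.4 -2 -1.3 0.66 -4.23 -3.15 0; 7.4 -2 -1.3 0.66 -4.59 -2.6 0; 7.4 -2 -1.3 0.69 -4.87 -2.01 0; 7.4 -2 -1.3 0.74 -5.07 -1.4 0; 7.4 -2 -1.3 0.82 -5.19 -0.76 0; 7.4 -2 -1.3 0.93 -5.23 -0.11 0; 7.4 -2 -1.3 1.05 -5.18 0.53 0; 7.4 -2 -1.3 1.2 -5.05 1.15 0
```

Call:
{"fn": "arm_command", "kwargs": {"moves": "7.4 -2 -1.3 0.7 -3.8 -3.6 0; 7.4 -2 -1.3 0.7 -4.2 -3.1 0; 7.4 -2 -1.3 0.7 -4.6 -2.6 0; 7.4 -2 -1.3 0.7 -4.9 -2 0; 7.4 -2 -1.3 0.7 -5.1 -1.4 0; 7.4 -2 -1.3 0.8 -5.2 -0.8 0; 7.4 -2 -1.3 0.9 -5.2 -0.1 0; 7.4 -2 -1.3 1 -5.2 0.5 0; 7.4 -2 -1.3 1.2 -5 1.2 0", "squeeze": 20}}

```text
t: 1.92
ee_pos: [0.4387, 0.1549, 0.1672]
ee_rot: [[0.358, 0.031, 0.933], [0.006, 0.999, -0.035], [-0.934, 0.018, 0.357]]
wrist_force: [0.5, 0.6, -0.5]
grip_width: -0.003
```

```bash
cat >> h.py <<'E'
def wheelpt(w,tilt,along,off):
    "tip centre: along = mm along tool z from contact, off = mm back from contact"
    R=Rtool(tilt,0.35); ax=b2w(-92+20*.574,[75,43,11,-21][w-1],83-20*.819)
    return ax-R[:,0]*(.020+off/1e3)+R[:,2]*along/1e3, R
E
python3 - <<'E'
from h import *
p,R=wheelpt(1,22,-12,5); print(p); plan(p,R,3,0)
print({k:np.round(v,3) for k,v in readout.observe().items() if k in("joint_positions",)})
E
```

```text
[0.46054046 0.16369036 0.08530432]
per row mm 28.4 deg 0.9
-0.8 -0.3 -0.1 2.81 0.27 -0.31 0; -0.8 -0.3 -0.1 2.81 0.27 -0.32 0; -0.8 -0.3 -0.1 2.81 0.28 -0.33 0
{'joint_positions': array([-43.218, -17.039,  10.768, 128.882,  17.984,  51.067, -43.677])}
```

Call:
{"fn": "arm_command", "kwargs": {"moves": "-0.8 -0.3 0 2.8 0.3 -0.3 0; -0.8 -0.3 0 2.8 0.3 -0.3 0; -0.8 -0.3 0 2.8 0.3 -0.3 0; 0 0 0 0 0 0 0"}}

```text
t: 2.42
ee_pos: [0.4629, 0.1601, 0.0853]
ee_rot: [[0.375, 0.001, 0.927], [0.005, 1.0, -0.003], [-0.927, 0.006, 0.375]]
wrist_force: [-0.4, 0.2, -0.0]
grip_width: 0.0
```

Run:
```python
from h import *
print(np.round(readout.observe()["joint_positions"],1))
for n,b in (("side",(170,110,290,240)),("top",(170,120,290,230))):
    f=grab_frame(n); crop(n,f,*b,5,f"{n}_w1.png")
p,R=wheelpt(1,22,-12,0); plan(p,R,1,0)
```

```text
[-42.7  -7.7  12.2 132.5  20.5  37.4 -45. ]
per row mm 7.7 deg 0.7
-0.6 0.2 -0.3 0.58 0.25 -0.45 0
```

View pics/side_w1.png

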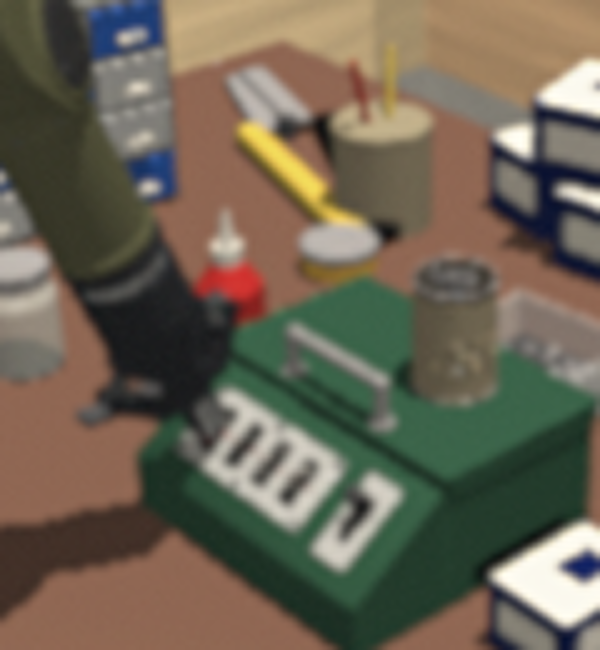

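View pics/top_w1.png

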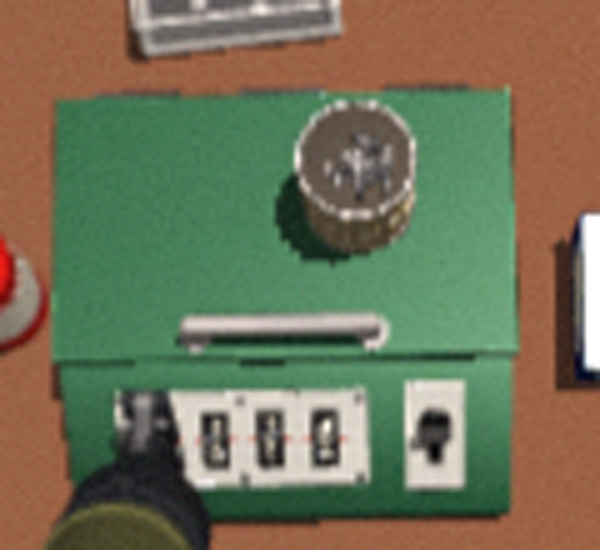

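Call:
{"fn": "arm_command", "kwargs": {"moves": "0 0 0 0.2 0.4 -0.4 0; 0 0 0 0.2 0 0 0"}}

```text
t: 2.78
ee_pos: [0.4631, 0.1666, 0.085]
ee_rot: [[0.382, 0.001, 0.924], [0.011, 1.0, -0.005], [-0.924, 0.012, 0.382]]
wrist_force: [0.1, 0.2, 0.3]
grip_width: -0.001
```

Call:
{"fn": "arm_command", "kwargs": {"moves": "0 0 0 0.15 0 0 0"}}

```text
t: 2.9
ee_pos: [0.464, 0.167, 0.0842]
ee_rot: [[0.383, 0.0, 0.924], [0.011, 1.0, -0.005], [-0.924, 0.012, 0.383]]
wrist_force: [0.3, 0.0, 0.0]
grip_width: -0.002
```

Call:
{"fn": "arm_command", "kwargs": {"moves": "0 0 0 0.2 -0.3 -0.3 0; 0 0 0 0.2 0 0 0"}}

```text
t: 3.15
ee_pos: [0.4627, 0.1638, 0.0793]
ee_rot: [[0.383, 0.001, 0.924], [0.011, 1.0, -0.005], [-0.924, 0.012, 0.383]]
wrist_force: [-4.6, -1.3, 5.5]
grip_width: 0.004
```

Call:
{"fn": "arm_command", "kwargs": {"moves": "0 0 0 0.2 0 0 0"}}

```text
t: 3.28
ee_pos: [0.4625, 0.1637, 0.0778]
ee_rot: [[0.381, 0.001, 0.925], [0.01, 1.0, -0.006], [-0.924, 0.012, 0.381]]
wrist_force: [-20.5, -2.1, 21.7]
grip_width: 0.001
```

Call:
{"fn": "arm_command", "kwargs": {"moves": "0 0 0 0.03 0 0.4 0; 0 0 0 0.05 0 0.4 0"}}

```text
t: 3.52
ee_pos: [0.4634, 0.1637, 0.0785]
ee_rot: [[0.369, 0.003, 0.929], [0.007, 1.0, -0.005], [-0.929, 0.008, 0.369]]
wrist_force: [-25.0, -2.9, 23.2]
grip_width: -0.001
```

Call:
{"fn": "arm_command", "kwargs": {"moves": "0 0 0 -1 0 0 0; 0 0 0 -3 0 -3 0; 0 0 0 -3 0 -5 0; 0 0 0 -2 0 -4 0;0 0 0 0 0 0 0"}}

```text
t: 4.15
ee_pos: [0.3589, 0.187, 0.0926]
ee_rot: [[0.35, -0.004, 0.937], [-0.01, 1.0, 0.008], [-0.937, -0.012, 0.35]]
wrist_force: [1.1, -1.3, -0.2]
grip_width: 0.0
```

```bash
cat >> h.py <<'E'
def look(name,n=3):
    T=np.mean([grab_frame("top").astype(float) for _ in range(n)],0); np.save("T_"+name+".npy",T); crop("top",T.astype(np.uint8),185,188,270,225,9,name+".png"); return T
E
python3 - <<'E'
from h import *
look("a1")
E
```

```text
(no output)
```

View pics/a1.png

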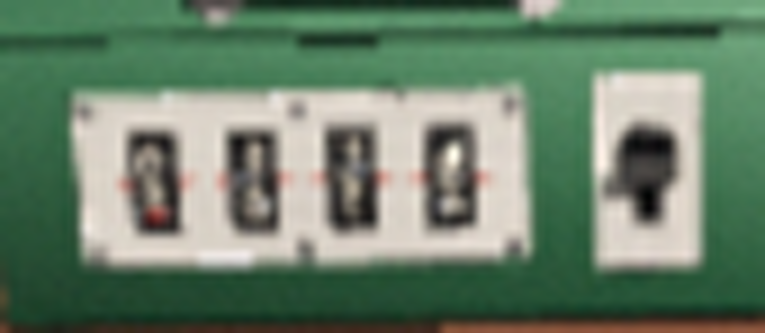

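```bash
cat >> h.py <<'E'
def prof(T,w,dx=0,dy=0):
    "unwrap wheel: returns phi(deg, + up slope from crest), mean rgb across width"
    phi=np.radians(np.arange(-50,51,5)); ax=np.array([-92+20*.574,[75,43,11,-21][w-1],83-20*.819])
    u=np.array([.819,0,.574]);n=np.array([-.574,0,.819]); rows=[]
    for f in phi:
        q=[b2w(*(ax+20*(np.cos(f)*n+np.sin(f)*u)+[0,d,0])) for d in (-3.5,-1.75,0,1.75,3.5)]
        uv=proj("top",np.array(q))+[dx,dy]
        rows.append(cv2.remap(T.astype(np.float32),uv[:,0].astype(np.float32)[None],uv[:,1].astype(np.float32)[None],cv2.INTER_LINEAR)[0])
    return np.degrees(phi),np.array(rows)
E
python3 - <<'E'
from h import *
T=np.load("T.npy")
for w in (1,2,3,4): print(w,proj("top",b2w(-92,[75,43,11,-21][w-1],83)).round(2), proj("top",b2w(-88,[75,43,11,-21][w-1],77.3)).round(2))
for nm in ("T.npy","T_a1.npy"):
  T=np.load(nm); P=[prof(T,w) for w in (1,2,3,4)]
  for i,f in enumerate(P[0][0]): print(int(f),[ "%3d/%3d"%(p[1][i].mean(0)[1],(p[1][i][:,0]-p[1][i][:,1]).mean()) for p in P])
E
```

```text
1 [[201.7  208.76]] [[201.96 207.6 ]]
2 [[212.66 208.58]] [[212.86 207.41]]
3 [[223.65 208.39]] [[223.77 207.22]]
4 [[234.65 208.19]] [[234.71 207.03]]
-50 [' 51/ 35', ' 76/  5', ' 54/  4', ' 74/  3']
-45 [' 50/ 41', ' 83/  5', ' 56/  4', ' 83/  4']
-40 [' 57/ 44', ' 93/  5', ' 59/  4', ' 94/  4']
-35 [' 67/ 47', '105/  6', ' 63/  4', '109/  5']
-29 [' 79/ 50', '119/  6', ' 68/  5', '118/  5']
-25 [' 91/ 51', '124/  6', ' 70/  5', '128/  5']
-20 [' 98/ 36', '126/  6', ' 74/  5', '140/  6']
-14 ['106/ 19', '126/  5', ' 82/  5', '122/  5']
-10 ['115/ 10', '118/  5', ' 94/  6', ' 98/  5']
-5 ['126/  9', '109/  6', '105/  6', ' 94/  5']
0 ['126/  8', ' 99/  5', '109/  6', '106/  5']
5 ['115/  7', ' 87/  3', '111/  6', '116/  6']
10 ['108/  6', ' 90/  3', '107/  5', '124/  6']
14 ['103/  5', ' 94/  3', '104/  3', '136/  6']
20 ['108/  6', ' 99/  5', '101/  2', '148/  7']
25 ['119/  7', '101/  6', ' 94/  2', '164/  6']
29 ['132/  8', '105/  6', ' 89/  3', '163/  4']
35 ['124/  8', '103/  5', ' 98/  5', '142/  2']
40 [' 95/  7', ' 96/  5', ' 97/  6', '103/  2']
45 [' 69/  5', ' 72/  4', ' 8
[... 381 characters left out ...]
/  6', ' 76/  5', '142/  5']
-14 [' 98/ 17', '128/  5', ' 83/  5', '124/  5']
-10 ['106/  9', '120/  5', ' 96/  6', ' 99/  5']
-5 ['114/  8', '111/  5', '107/  6', ' 95/  5']
0 ['113/  7', '100/  4', '111/  6', '108/  5']
5 ['107/  7', ' 87/  3', '112/  6', '118/  5']
10 ['101/  6', ' 91/  3', '108/  4', '127/  6']
14 [' 96/  6', ' 95/  3', '105/  3', '138/  6']
20 ['100/  6', '100/  5', '103/  2', '149/  7']
25 ['107/  7', '103/  5', ' 97/  2', '165/  6']
29 ['119/  7', '108/  6', ' 91/  3', '165/  5']
35 ['114/  7', '104/  6', '100/  5', '145/  2']
40 [' 92/  7', ' 96/  6', ' 99/  6', '104/  1']
45 [' 69/  5', ' 72/  5', ' 84/  6', ' 65/  1']
50 [' 51/  3', ' 76/  4', ' 88/  5', ' 68/  2']
```

```bash
cat > h2.py <<'E'
from h import *
def wp(w,tilt,along,off):
    p,_=wheelpt(w,tilt,along,off); return p,Rtool(tilt,0.35,-90)
E
python3 - <<'E'
from h2 import *
p,R=wp(1,22,-9,15); print(p); plan(p,R,9,0)
p2,R=wp(1,22,-9,3); plan(p2,R,1,0,(p,R))
E
```

```text
[0.45957597 0.16368447 0.09569998]
per row mm 11.1 deg 10.0
-10 -0.2 -0.1 0.37 -0.24 1.02 0; -10 -0.2 -0.1 0.37 -0.42 0.96 0; -10 -0.2 -0.1 0.38 -0.58 0.87 0; -10 -0.2 -0.1 0.38 -0.72 0.76 0; -10 -0.2 -0.1 0.38 -0.84 0.62 0; -10 -0.2 -0.1 0.39 -0.94 0.46 0; -10 -0.2 -0.1 0.39 -1 0.29 0; -10 -0.2 -0.1 0.39 -1.04 0.11 0; -10 -0.2 -0.1 0.39 -1.04 -0.07 0
per row mm 12.0 deg 0.0
0 0 0 1.2 -0 0 0
```

Call:
{"fn": "arm_command", "kwargs": {"moves": "-10 -0.2 -0.1 0.35 -0.2 1 0; -10 -0.2 -0.1 0.35 -0.4 1 0; -10 -0.2 -0.1 0.35 -0.6 0.9 0; -10 -0.2 -0.1 0.35 -0.7 0.8 0; -10 -0.2 -0.1 0.35 -0.8 0.6 0; -10 -0.2 -0.1 0.35 -0.9 0.5 0; -10 -0.2 -0.1 0.35 -1 0.3 0; -10 -0.2 -0.1 0.35 -1 0.1 0; -10 -0.2 -0.1 0.35 -1 0 0"}}

```text
t: 5.42
ee_pos: [0.4724, 0.1582, 0.1039]
ee_rot: [[0.385, -0.923, -0.026], [0.007, -0.025, 1.0], [-0.923, -0.385, -0.003]]
wrist_force: [-0.0, -0.5, 0.5]
grip_width: -0.002
```

Run:
```python
from h2 import *
print(np.round(readout.observe()["joint_positions"],1))
p,R=wp(1,22,-9,3); plan(p,R,2,0)
```

```text
[-31.1  -8.    1.8 130.6  17.4  38.5  50.5]
per row mm 10.9 deg 0.7
0.6 0.1 0.3 0.73 0.75 0.29 0; 0.6 0.1 0.3 0.73 0.75 0.29 0
```

Call:
{"fn": "arm_command", "kwargs": {"moves": "0.6 0 0.3 0.7 0.8 0.3 0; 0.6 0 0.3 0.7 0.8 0.3 0; 0 0 0 0 0 0 0"}}

```text
t: 5.8
ee_pos: [0.4631, 0.1627, 0.0834]
ee_rot: [[0.374, -0.928, 0.005], [0.006, 0.008, 1.0], [-0.928, -0.374, 0.009]]
wrist_force: [0.9, -0.7, -0.1]
grip_width: -0.004
```

```bash
cat >> h2.py <<'E'
def rel(w):
    p,R=cur(); ax=b2w(-92+20*.574,[75,43,11,-21][w-1],83-20*.819); d=p-ax; x=R[:,0]; up=np.array([-x[2],0,x[0]])
    s=readout.observe(); f=np.array(s["wrist_force"]); tilt=np.degrees(np.arctan2(x[0],-x[2]))
    print("off %.1f along %.1f dy %.1f tilt %.1f | Fn %.1f Ft %.1f Fy %.1f t %.2f"%(-d@x*1e3-20,d@up*1e3,d[1]*1e3,tilt,-f@x,f@up,f[1],s["t"]))
E
python3 -c "
from h2 import *
rel(1)"
```

```text
off 2.2 along -10.4 dy -1.1 tilt 21.9 | Fn -0.4 Ft 0.8 Fy -0.7 t 5.80
```

Call:
{"fn": "arm_command", "kwargs": {"moves": "0 0 0 0.2 -0.1 0.1 0; 0 0 0 0.1 0 0 0"}}

```text
t: 6.05
ee_pos: [0.465, 0.1638, 0.0812]
ee_rot: [[0.374, -0.928, 0.007], [0.006, 0.01, 1.0], [-0.928, -0.374, 0.009]]
wrist_force: [-7.2, -1.5, 10.5]
grip_width: 0.001
```

```bash
python3 -c "
from h2 import *
rel(1)"
```

```text
off -0.5 along -9.4 dy 0.0 tilt 21.9 | Fn 12.4 Ft -2.7 Fy -1.5 t 6.05
```

Call:
{"fn": "arm_command", "kwargs": {"moves": "0 0 0 0.03 -0.4 0 0; 0 0 0 0.03 -0.4 0 0; 0 0 0 0.03 -0.4 0 0"}}

```text
t: 6.42
ee_pos: [0.477, 0.1639, 0.0866]
ee_rot: [[0.375, -0.927, 0.008], [0.006, 0.011, 1.0], [-0.927, -0.375, 0.01]]
wrist_force: [-3.3, -0.8, 3.1]
grip_width: 0.001
```

```bash
python3 -c "
from h2 import *
rel(1)"
```

```text
off 0.0 along 3.8 dy 0.1 tilt 22.0 | Fn 4.1 Ft -1.9 Fy -0.8 t 6.42
```

Call:
{"fn": "arm_command", "kwargs": {"moves": "0 0 0 0.04 -0.4 0 0; 0 0 0 0.02 0 0 0; 0 0 0 -0.4 0 0 0"}}

```text
t: 6.8
ee_pos: [0.4804, 0.1638, 0.0918]
ee_rot: [[0.376, -0.927, 0.009], [0.006, 0.012, 1.0], [-0.927, -0.375, 0.01]]
wrist_force: [-0.5, 0.1, 0.2]
grip_width: -0.001
```

```bash
python3 -c "
from h2 import *
rel(1)"
```

```text
off 3.6 along 8.9 dy -0.0 tilt 22.1 | Fn 0.4 Ft -0.4 Fy 0.1 t 6.80
```

Call:
{"fn": "arm_command", "kwargs": {"moves": "0 0 0 -3 3 0 0; 0 0 0 -3 5 0 0; 0 0 0 -1 4 0 0;0 0 0 0 0 0 0"}}

```text
t: 7.3
ee_pos: [0.3624, 0.1777, 0.0908]
ee_rot: [[0.355, -0.935, 0.017], [-0.018, 0.011, 1.0], [-0.935, -0.355, -0.013]]
wrist_force: [0.6, 0.2, 0.2]
grip_width: 0.0
```

```bash
cat >> h2.py <<'E'
def show(name,ws=(1,2,3,4),n=3):
    T=look(name,n); P=[prof(T,w) for w in ws]
    for i,f in enumerate(P[0][0]): print(int(f),[ "%3d/%3d"%(p[1][i].mean(0)[1],(p[1][i][:,0]-p[1][i][:,1]).mean()) for p in P])
E
python3 -c "
from h2 import *
rel(1);show('a2',(1,2))"
```

```text
off 44.9 along -102.4 dy 13.9 tilt 20.8 | Fn -0.0 Ft 0.7 Fy 0.2 t 7.30
-50 [' 30/  0', ' 78/  5']
-45 [' 25/  0', ' 85/  5']
-40 [' 26/  2', ' 95/  5']
-35 [' 30/  3', '107/  6']
-29 [' 34/  6', '121/  6']
-25 [' 38/  9', '126/  6']
-20 [' 47/ 22', '128/  5']
-14 [' 58/ 37', '129/  5']
-10 [' 66/ 51', '120/  5']
-5 [' 71/ 65', '110/  6']
0 [' 62/ 70', ' 99/  4']
5 [' 35/ 64', ' 87/  3']
10 [' 27/ 59', ' 91/  3']
14 [' 33/ 55', ' 96/  4']
20 [' 72/ 40', '101/  6']
25 ['115/ 24', '104/  6']
29 ['142/ 12', '109/  5']
35 ['135/  5', '106/  5']
40 [' 94/  4', ' 98/  5']
45 [' 67/  3', ' 73/  4']
50 [' 49/  3', ' 76/  4']
```

View pics/a2.png

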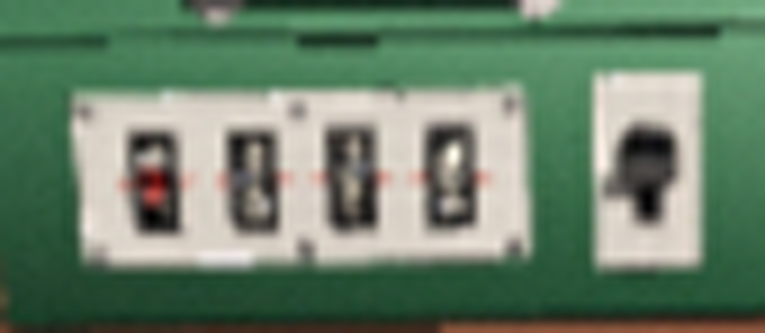

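```bash
python3 -c "
from h2 import *
p,R=wp(1,22,-9,12);plan(p,R,3,0)
p2,R=wp(1,22,-9,1);plan(p2,R,1,0,(p,R))"
```

```text
per row mm 31.9 deg 0.7
-0.5 -0.4 -0.4 1.13 -2.96 -0.31 0; -0.5 -0.4 -0.4 1.15 -2.95 -0.35 0; -0.5 -0.4 -0.4 1.16 -2.94 -0.38 0
per row mm 11.0 deg 0.0
0 0 0 1.1 -0 -0 0
```

Call:
{"fn": "arm_command", "kwargs": {"moves": "-0.5 -0.4 -0.4 1.1 -2.9 -0.3 0; -0.5 -0.4 -0.4 1.1 -2.9 -0.3 0; -0.5 -0.4 -0.4 1.1 -2.9 -0.4 0; 0 0 0 0.4 0 0 0; 0 0 0 0 0 0 0"}}

```text
t: 8.07
ee_pos: [0.4697, 0.1575, 0.0942]
ee_rot: [[0.384, -0.923, 0.009], [0.001, 0.01, 1.0], [-0.923, -0.384, 0.005]]
wrist_force: [-1.2, 0.1, 0.0]
grip_width: -0.003
```

```bash
python3 -c "
from h2 import *
rel(1)"
```

```text
off 9.9 along 0.1 dy -6.4 tilt 22.6 | Fn 0.5 Ft -1.1 Fy 0.1 t 8.07
```

Call:
{"fn": "arm_command", "kwargs": {"moves": "0 0 0 0.4 0.85 0.6 0; 0 0 0 0.4 0 0 0; 0 0 0 0 0 0 0"}}

```text
t: 8.45
ee_pos: [0.4632, 0.164, 0.0828]
ee_rot: [[0.384, -0.923, 0.008], [0.001, 0.009, 1.0], [-0.924, -0.383, 0.005]]
wrist_force: [0.3, -0.3, -0.2]
grip_width: -0.0
```

```bash
python3 -c "
from h2 import *
rel(1)"
```

```text
off 1.8 along -10.2 dy 0.2 tilt 22.6 | Fn -0.3 Ft 0.2 Fy -0.3 t 8.45
```

Call:
{"fn": "arm_command", "kwargs": {"moves": "0 0 0 0.2 0 0 0; 0 0 0 0.05 0 0 0"}}

```text
t: 8.7
ee_pos: [0.464, 0.1644, 0.0808]
ee_rot: [[0.384, -0.923, 0.008], [0.001, 0.009, 1.0], [-0.923, -0.384, 0.005]]
wrist_force: [-4.1, -1.5, 6.2]
grip_width: -0.002
```

```bash
python3 -c "
from h2 import *
rel(1)"
```

```text
off -0.4 along -10.3 dy 0.6 tilt 22.6 | Fn 7.3 Ft -1.4 Fy -1.5 t 8.70
```

Call:
{"fn": "arm_command", "kwargs": {"moves": "0 0 0 0.04 -0.4 0 0; 0 0 0 0.04 -0.4 0 0; 0 0 0 0.04 -0.4 0 0; 0 0 0 0.03 -0.2 0 0; 0 0 0 0.03 0 0 0"}}

```text
t: 9.32
ee_pos: [0.4786, 0.1645, 0.0872]
ee_rot: [[0.385, -0.923, 0.008], [0.001, 0.009, 1.0], [-0.923, -0.385, 0.005]]
wrist_force: [-5.2, 0.2, 6.1]
grip_width: -0.002
```

```bash
python3 -c "
from h2 import *
rel(1)"
```

```text
off -0.0 along 5.6 dy 0.7 tilt 22.6 | Fn 7.6 Ft -2.5 Fy 0.2 t 9.32
```

Call:
{"fn": "arm_command", "kwargs": {"moves": "0 0 0 -0.6 0 0 0; 0 0 0 -3 3 0 0; 0 0 0 -3 5 0 0; 0 0 0 -1 3 0 0;0 0 0 0 0 0 0"}}

```text
t: 9.95
ee_pos: [0.3667, 0.1808, 0.0971]
ee_rot: [[0.368, -0.93, 0.016], [-0.02, 0.01, 1.0], [-0.929, -0.369, -0.015]]
wrist_force: [0.5, -0.5, 0.8]
grip_width: 0.001
```

```bash
python3 -c "
from h2 import *
rel(1);show('a3',(1,2))"
```

```text
off 50.8 along -95.0 dy 17.0 tilt 21.6 | Fn 0.5 Ft 0.8 Fy -0.5 t 9.95
-50 [' 87/  4', ' 79/  4']
-45 [' 90/  4', ' 86/  5']
-40 [' 94/  4', ' 95/  5']
-35 ['100/  4', '107/  6']
-29 ['107/  4', '121/  6']
-25 ['112/  4', '127/  6']
-20 [' 98/  5', '128/  6']
-14 [' 82/  5', '128/  5']
-10 [' 80/  5', '120/  5']
-5 [' 91/  5', '110/  6']
0 [' 99/  5', '100/  5']
5 ['106/  4', ' 88/  3']
10 [' 94/  4', ' 92/  3']
14 [' 71/  4', ' 97/  3']
20 [' 56/  3', '101/  5']
25 [' 49/  2', '104/  6']
29 [' 63/  2', '107/  6']
35 [' 73/  2', '105/  6']
40 [' 80/  1', ' 99/  5']
45 [' 65/  2', ' 73/  4']
50 [' 52/  2', ' 76/  4']
```

View pics/a3.png

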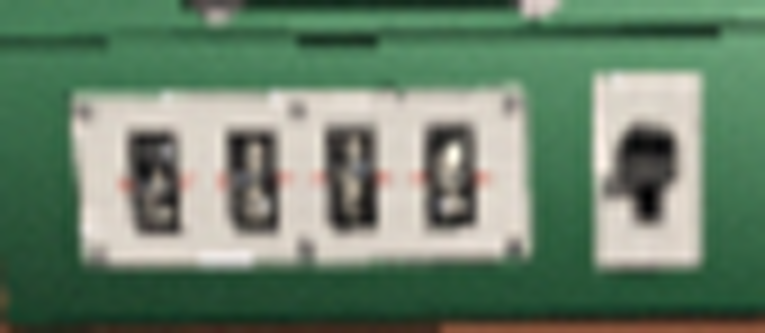

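Run:
```python
from h2 import *
out=[]
for nm in ("T.npy","T_a1.npy","T_a2.npy","T_a3.npy"):
    T=np.load(nm).astype(np.uint8)[199:216,196:242,::-1]
    out.append(cv2.resize(T,None,fx=8,fy=8,interpolation=cv2.INTER_LANCZOS4))
a=np.hstack(out[:2]);b=np.hstack(out[2:]);cv2.imwrite("pics/z1.png",np.vstack([a,b]))
```

```text
(no output)
```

View pics/z1.png

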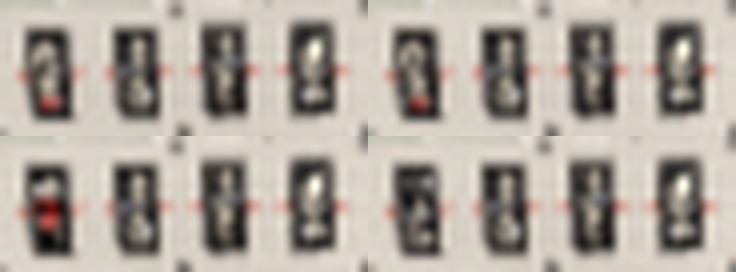

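```bash
python3 -c "
from h2 import *
p,R=wp(1,22,6,12);plan(p,R,4,0)"
```

```text
per row mm 26.9 deg 0.4
-0.3 -0.3 -0.1 0.99 -2.47 -0.38 0; -0.3 -0.3 -0.1 0.99 -2.47 -0.39 0; -0.3 -0.3 -0.1 0.99 -2.47 -0.41 0; -0.3 -0.3 -0.1 0.99 -2.47 -0.43 0
```

Call:
{"fn": "arm_command", "kwargs": {"moves": "-0.3 -0.3 0 1 -2.3 -0.3 0; -0.3 -0.3 0 1 -2.3 -0.3 0; -0.3 -0.3 0 1 -2.3 -0.3 0; -0.3 0 0 1 -2.1 -0.3 0; 0 0 0 0.2 0 0 0; 0 0 0 0 0 0 0"}}

```text
t: 10.85
ee_pos: [0.4752, 0.1671, 0.0969]
ee_rot: [[0.376, -0.926, -0.005], [0.001, -0.005, 1.0], [-0.926, -0.376, -0.001]]
wrist_force: [-1.0, 0.5, 0.7]
grip_width: 0.001
```

```bash
python3 -c "
from h2 import *
rel(1)"
```

```text
off 10.3 along 6.0 dy 3.2 tilt 22.1 | Fn 1.0 Ft -0.6 Fy 0.5 t 10.85
```

Call:
{"fn": "arm_command", "kwargs": {"moves": "0 0 0 0.6 0 -0.3 0; 0 0 0 0.2 0 0 0; 0 0 0 0.1 0 0 0"}}

```text
t: 11.22
ee_pos: [0.4776, 0.1643, 0.0882]
ee_rot: [[0.376, -0.926, -0.006], [0.002, -0.006, 1.0], [-0.926, -0.376, -0.0]]
wrist_force: [-0.6, -0.3, -0.6]
grip_width: 0.001
```

```bash
python3 -c "
from h2 import *
rel(1)"
```

```text
off 1.3 along 4.9 dy 0.5 tilt 22.1 | Fn -0.3 Ft -0.8 Fy -0.3 t 11.22
```

Call:
{"fn": "arm_command", "kwargs": {"moves": "0 0 0 0.15 0 0 0; 0 0 0 0.05 0 0 0"}}

```text
t: 11.48
ee_pos: [0.4783, 0.1644, 0.087]
ee_rot: [[0.377, -0.926, -0.006], [0.002, -0.006, 1.0], [-0.926, -0.377, -0.001]]
wrist_force: [-4.5, -2.1, 9.1]
grip_width: -0.002
```

```bash
python3 -c "
from h2 import *
rel(1)"
```

```text
off -0.1 along 5.2 dy 0.6 tilt 22.1 | Fn 10.1 Ft -0.8 Fy -2.1 t 11.47
```

Call:
{"fn": "arm_command", "kwargs": {"moves": "0 0 0 0.04 0.3 0 0; 0 0 0 0.04 0.3 0 0; 0 0 0 0.04 0.3 0 0; 0 0 0 0.04 0 0 0"}}

```text
t: 11.98
ee_pos: [0.472, 0.1644, 0.0844]
ee_rot: [[0.381, -0.925, -0.006], [0.002, -0.006, 1.0], [-0.925, -0.381, -0.0]]
wrist_force: [-5.1, -2.2, 8.6]
grip_width: -0.001
```

```bash
python3 -c "
from h2 import *
rel(1)"
```

```text
off -0.1 along -1.6 dy 0.5 tilt 22.4 | Fn 9.8 Ft -1.4 Fy -2.2 t 11.97
```

Call:
{"fn": "arm_command", "kwargs": {"moves": "0 0 0 -0.6 0 0 0; 0 0 0 -3 3 0 0; 0 0 0 -3 5 0 0; 0 0 0 0 2.5 0 0;0 0 0 0 0 0 0"}}

```text
t: 12.6
ee_pos: [0.3627, 0.177, 0.0883]
ee_rot: [[0.362, -0.932, -0.002], [-0.015, -0.008, 1.0], [-0.932, -0.362, -0.017]]
wrist_force: [0.6, -0.3, 0.2]
grip_width: -0.0
```

```bash
python3 -c "
from h2 import *
rel(1);show('a4',(1,2))"
```

```text
off 43.2 along -102.5 dy 13.2 tilt 21.2 | Fn -0.0 Ft 0.6 Fy -0.3 t 12.60
-50 [' 73/  5', ' 78/  6']
-45 [' 76/  5', ' 85/  6']
-40 [' 86/  5', ' 95/  6']
-35 [' 96/  6', '107/  6']
-29 ['108/  6', '121/  6']
-25 ['119/  7', '127/  6']
-20 ['101/  6', '128/  6']
-14 [' 80/  4', '129/  5']
-10 [' 69/  4', '120/  6']
-5 [' 66/  4', '110/  7']
0 [' 62/  5', ' 99/  6']
5 [' 60/  5', ' 88/  4']
10 [' 52/  9', ' 92/  3']
14 [' 42/ 16', ' 97/  3']
20 [' 38/ 31', '101/  6']
25 [' 34/ 46', '103/  7']
29 [' 31/ 51', '108/  6']
35 [' 29/ 49', '105/  5']
40 [' 26/ 40', ' 98/  4']
45 [' 35/ 21', ' 74/  3']
50 [' 49/  3', ' 78/  3']
```

View pics/a4.png

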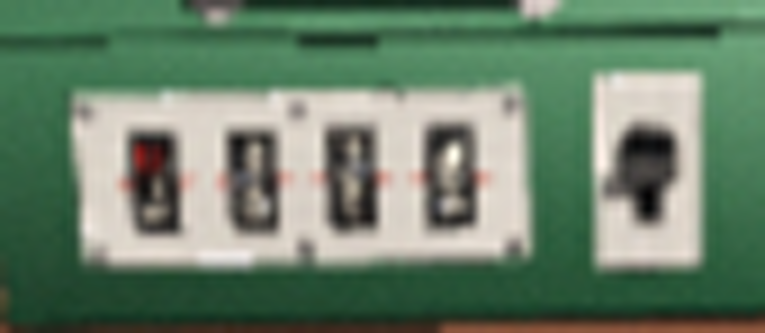

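Call:
{"fn": "arm_command", "kwargs": {"moves": "-0.3 -0.3 0 0.8 -2.1 -0.3 0; -0.3 -0.3 0 0.8 -2.1 -0.3 0; -0.3 -0.3 0 0.8 -2.1 -0.3 0; -0.3 0 0 0.8 -2 -0.4 0; 0 0 0 0.2 0 0 0; 0 0 0 0 0 0 0"}}

```text
t: 13.5
ee_pos: [0.4635, 0.1635, 0.0943]
ee_rot: [[0.372, -0.928, -0.019], [0.005, -0.018, 1.0], [-0.928, -0.372, -0.002]]
wrist_force: [0.2, -0.1, -0.2]
grip_width: 0.0
```

```bash
python3 -c "
from h2 import *
rel(1)"
```

```text
off 12.2 along -6.0 dy -0.3 tilt 21.8 | Fn -0.2 Ft 0.1 Fy -0.1 t 13.50
```

Call:
{"fn": "arm_command", "kwargs": {"moves": "0 0 0 0.8 0.3 0 0; 0 0 0 0.2 0 0 0; 0 0 0 0.2 0 0 0"}}

```text
t: 13.88
ee_pos: [0.4641, 0.1639, 0.0813]
ee_rot: [[0.372, -0.928, -0.02], [0.006, -0.019, 1.0], [-0.928, -0.372, -0.002]]
wrist_force: [-0.8, -0.5, 0.7]
grip_width: -0.003
```

```bash
python3 -c "
from h2 import *
rel(1)"
```

```text
off -0.1 along -10.3 dy 0.1 tilt 21.8 | Fn 1.0 Ft -0.5 Fy -0.5 t 13.88
```

Call:
{"fn": "arm_command", "kwargs": {"moves": "0 0 0 0.06 0 0 0; 0 0 0 0.05 -0.35 0 0; 0 0 0 0.04 -0.35 0 0; 0 0 0 0.04 -0.35 0 0; 0 0 0 0.04 -0.2 0 0; 0 0 0 0.03 0 0 0"}}

```text
t: 14.62
ee_pos: [0.477, 0.1641, 0.0866]
ee_rot: [[0.373, -0.928, -0.02], [0.005, -0.02, 1.0], [-0.928, -0.373, -0.003]]
wrist_force: [-3.3, -1.7, 5.7]
grip_width: 0.003
```

```bash
python3 -c "
from h2 import *
rel(1)"
```

```text
off -0.0 along 3.7 dy 0.3 tilt 21.9 | Fn 6.5 Ft -1.0 Fy -1.7 t 14.62
```

Call:
{"fn": "arm_command", "kwargs": {"moves": "0 0 0 -0.8 0 0 0; 0 0 0 0 0.6 -1.6 0; 0 0 0 0 0.6 -1.5 0; 0 0 0 0 0 0 0"}}

```text
t: 15.12
ee_pos: [0.463, 0.1324, 0.0902]
ee_rot: [[0.374, -0.927, -0.021], [0.006, -0.02, 1.0], [-0.928, -0.374, -0.002]]
wrist_force: [0.4, 0.0, 1.0]
grip_width: -0.005
```

```bash
python3 -c "
from h2 import *
rel(2)"
```

```text
off 8.7 along -8.1 dy 0.6 tilt 21.9 | Fn 0.7 Ft 0.7 Fy 0.0 t 15.12
```

Call:
{"fn": "arm_command", "kwargs": {"moves": "0 0 0 0.4 0.2 0 0; 0 0 0 0.2 0 0 0; 0 0 0 0.1 0 0 0"}}

```text
t: 15.5
ee_pos: [0.4643, 0.1336, 0.0829]
ee_rot: [[0.375, -0.927, -0.022], [0.007, -0.021, 1.0], [-0.927, -0.375, -0.001]]
wrist_force: [-0.2, 0.0, 1.4]
grip_width: -0.001
```

```bash
python3 -c "
from h2 import *
rel(2)"
```

```text
off 1.4 along -9.6 dy 1.8 tilt 22.0 | Fn 1.4 Ft 0.3 Fy 0.0 t 15.50
```

Call:
{"fn": "arm_command", "kwargs": {"moves": "0 0 0 0.18 0 -0.15 0; 0 0 0 0.06 0 0 0"}}

```text
t: 15.75
ee_pos: [0.4655, 0.133, 0.0813]
ee_rot: [[0.375, -0.927, -0.023], [0.008, -0.022, 1.0], [-0.927, -0.375, -0.001]]
wrist_force: [-8.8, -1.8, 12.6]
grip_width: 0.003
```

```bash
python3 -c "
from h2 import *
rel(2)"
```

```text
off -0.5 along -9.1 dy 1.2 tilt 22.0 | Fn 15.0 Ft -3.5 Fy -1.8 t 15.75
```

Call:
{"fn": "arm_command", "kwargs": {"moves": "0 0 0 0.03 -0.4 0 0; 0 0 0 0.03 -0.4 0 0; 0 0 0 0.04 -0.4 0 0; 0 0 0 0.04 -0.3 0 0; 0 0 0 0.04 -0.1 0 0"}}

```text
t: 16.38
ee_pos: [0.4828, 0.1331, 0.0886]
ee_rot: [[0.377, -0.926, -0.022], [0.007, -0.022, 1.0], [-0.926, -0.377, -0.002]]
wrist_force: [-2.4, -1.2, 5.1]
grip_width: 0.0
```

```bash
python3 -c "
from h2 import *
rel(2)"
```

```text
off -0.2 along 9.8 dy 1.3 tilt 22.1 | Fn 5.6 Ft -0.4 Fy -1.2 t 16.38
```

Call:
{"fn": "arm_command", "kwargs": {"moves": "0 0 0 -0.6 0 0 0; 0 0 0 -3 3 0 0; 0 0 0 -3 5 0 0; 0 0 0 0 2.5 0 0;0 0 0 0 0 0 0"}}

```text
t: 17.0
ee_pos: [0.391, 0.1394, 0.092]
ee_rot: [[0.361, -0.933, -0.015], [-0.01, -0.02, 1.0], [-0.933, -0.36, -0.017]]
wrist_force: [-0.1, 0.5, 0.1]
grip_width: -0.004
```

```bash
python3 -c "
from h2 import *
rel(2);show('b1',(1,2))"
```

```text
off 36.3 along -75.0 dy 7.6 tilt 21.1 | Fn 0.1 Ft -0.1 Fy 0.5 t 17.00
-50 [' 57/  3', ' 67/  2']
-45 [' 57/  3', ' 73/  3']
-40 [' 65/  3', ' 82/  3']
-35 [' 76/  4', ' 93/  3']
-29 [' 89/  4', '107/  4']
-25 ['102/  5', '112/  5']
-20 ['105/  5', '112/  6']
-14 ['108/  5', '112/  7']
-10 ['114/  6', '111/  7']
-5 ['122/  8', '109/  7']
0 ['126/  9', '106/  7']
5 ['127/  9', '101/  6']
10 ['122/  8', ' 90/  5']
14 ['116/  7', ' 81/  4']
20 [' 99/  5', ' 89/  4']
25 [' 82/  3', '100/  5']
29 [' 64/  2', '115/  6']
35 [' 48/  2', ' 99/  5']
40 [' 35/  2', ' 75/  2']
45 [' 37/  2', ' 48/  1']
50 [' 46/  2', ' 57/  2']
```

View pics/b1.png

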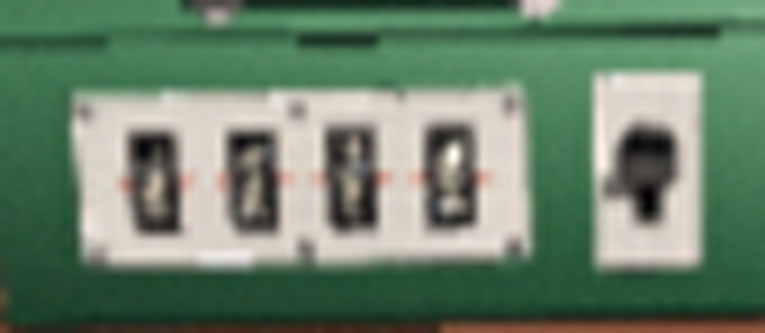

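```bash
cat >> h2.py <<'E'
def unwrap(T,w):
    phi=np.radians(np.linspace(48,-55,206)); ax=np.array([-92+20*.574,[75,43,11,-21][w-1],83-20*.819]); u=np.array([.819,0,.574]);n=np.array([-.574,0,.819])
    ys=np.linspace(8,-8,96); Q=np.array([[b2w(*(ax+20*(np.cos(f)*n+np.sin(f)*u)+[0,d,0])) for d in ys] for f in phi])
    uv=proj("top",Q.reshape(-1,3)).reshape(206,96,2).astype(np.float32)
    return cv2.remap(T.astype(np.float32),uv[:,:,0],uv[:,:,1],cv2.INTER_CUBIC).clip(0,255).astype(np.uint8)
E
python3 - <<'E'
from h2 import *
def row(L): return np.hstack([cv2.copyMakeBorder(unwrap(np.load(f"T{n}.npy"),w),2,2,2,2,cv2.BORDER_CONSTANT,value=(0,0,255)) for n,w in L])
a=row([("",1),("_a2",1),("_a3",1),("_a4",1),("_b1",1),("",3),("_b1",3)]); b=row([("",2),("_a4",2),("_b1",2),("",4),("_a2",4),("_a4",4),("_b1",4)])
g=np.vstack([a,b])[:,:,::-1]; print(g.shape); cv2.imwrite("pics/u1.png",g)
E
```

```text
(420, 700, 3)
```

View pics/u1.png

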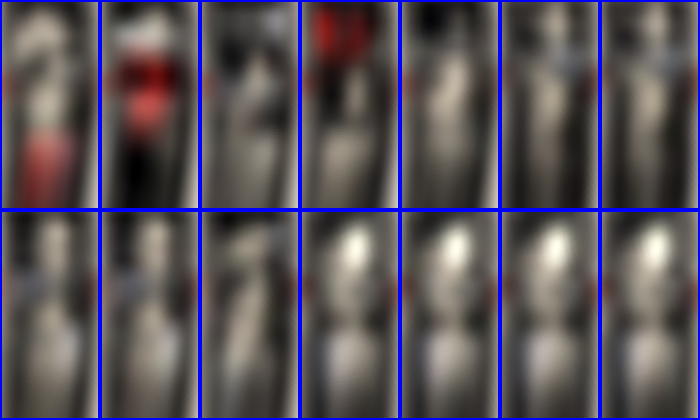

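Call:
{"fn": "arm_command", "kwargs": {"moves": "-0.3 -0.3 0 0.7 -1.8 -0.2 0; -0.3 -0.3 0 0.7 -1.8 -0.2 0; 0 -0.3 0 0.7 -1.8 -0.2 0; 0 0 0 0.4 -0.3 0 0; 0 0 0 0 0 0 0"}}

```text
t: 17.77
ee_pos: [0.4608, 0.1412, 0.0961]
ee_rot: [[0.369, -0.929, -0.038], [0.018, -0.034, 0.999], [-0.929, -0.37, 0.004]]
wrist_force: [0.3, 0.8, 0.1]
grip_width: 0.004
```

```bash
python3 -c "
from h2 import *
rel(2)"
```

```text
off 14.8 along -8.1 dy 9.4 tilt 21.7 | Fn -0.1 Ft 0.3 Fy 0.8 t 17.77
```

Call:
{"fn": "arm_command", "kwargs": {"moves": "1 0 0 0.9 0.2 -0.5 0; 1 0 0 0.3 0 -0.4 0; 0 0 0 0.2 0 0 0"}}

```text
t: 18.15
ee_pos: [0.4632, 0.1322, 0.0811]
ee_rot: [[0.369, -0.93, -0.005], [0.018, 0.002, 1.0], [-0.929, -0.369, 0.018]]
wrist_force: [0.1, -0.1, 0.0]
grip_width: 0.001
```

```bash
python3 -c "
from h2 import *
rel(2)"
```

```text
off 0.1 along -11.4 dy 0.4 tilt 21.6 | Fn 0.0 Ft 0.1 Fy -0.1 t 18.15
```

Call:
{"fn": "arm_command", "kwargs": {"moves": "0 0 0 0.1 -0.1 0 0; 0 0 0 0.06 -0.4 0 0; 0 0 0 0.04 -0.4 0 0; 0 0 0 0.04 -0.4 0 0; 0 0 0 0.04 -0.3 0 0; 0 0 0 0.04 -0.1 0 0"}}

```text
t: 18.9
ee_pos: [0.4814, 0.1324, 0.0881]
ee_rot: [[0.371, -0.929, -0.005], [0.018, 0.002, 1.0], [-0.929, -0.371, 0.017]]
wrist_force: [-4.3, -2.5, 5.9]
grip_width: 0.002
```

```bash
python3 -c "
from h2 import *
rel(2)"
```

```text
off -0.2 along 8.1 dy 0.6 tilt 21.8 | Fn 7.1 Ft -1.8 Fy -2.5 t 18.90
```

Call:
{"fn": "arm_command", "kwargs": {"moves": "0 0 0 -0.6 0 0 0; 0 0 0 -3 3 0 0; 0 0 0 -3 5 0 0; 0 0 0 0 2 0 0;0 0 0 0 0 0 0"}}

```text
t: 19.52
ee_pos: [0.384, 0.1403, 0.089]
ee_rot: [[0.346, -0.938, 0.004], [-0.013, -0.001, 1.0], [-0.938, -0.346, -0.012]]
wrist_force: [-0.5, 0.7, 0.1]
grip_width: 0.002
```

```bash
python3 -c "
from h2 import *
rel(2);show('b2',(1,2))"
```

```text
off 34.7 along -83.5 dy 8.5 tilt 20.2 | Fn 0.3 Ft -0.5 Fy 0.7 t 19.52
-50 [' 56/  2', ' 80/  5']
-45 [' 55/  2', ' 84/  5']
-40 [' 64/  3', ' 90/  6']
-35 [' 75/  3', ' 98/  7']
-29 [' 89/  4', '107/  7']
-25 ['102/  5', '103/  7']
-20 ['106/  5', ' 88/  5']
-14 ['109/  5', ' 71/  4']
-10 ['114/  6', ' 68/  4']
-5 ['122/  8', ' 63/  3']
0 ['126/  9', ' 70/  4']
5 ['127/ 10', ' 80/  6']
10 ['122/  9', ' 93/  5']
14 ['115/  7', '105/  5']
20 [' 98/  5', '116/  4']
25 [' 81/  3', '123/  4']
29 [' 64/  2', '130/  7']
35 [' 49/  1', '113/  6']
40 [' 38/  1', ' 91/  6']
45 [' 40/  1', ' 57/  4']
50 [' 48/  1', ' 60/  3']
```

View pics/b2.png

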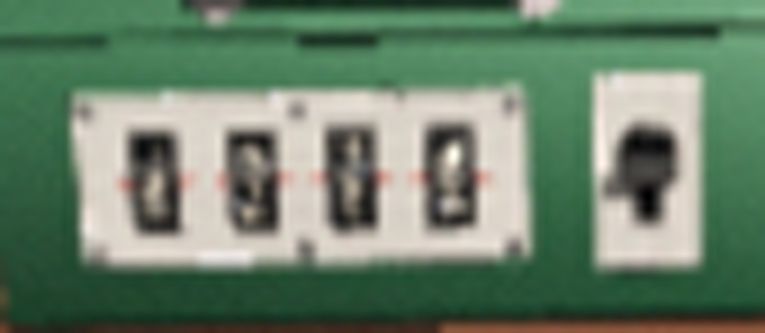

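Call:
{"fn": "arm_command", "kwargs": {"moves": "0.3 -0.3 0 0.6 -2 -0.2 0; 0 -0.3 0 0.6 -2 -0.2 0; 0 -0.3 0 0.7 -2 -0.2 0; 0 -0.3 0 0.5 -0.6 0 0; 0 0 0 0 0 0 0"}}

```text
t: 20.3
ee_pos: [0.4609, 0.1364, 0.0938]
ee_rot: [[0.35, -0.937, 0.002], [0.019, 0.01, 1.0], [-0.936, -0.35, 0.022]]
wrist_force: [-0.1, 0.4, -0.3]
grip_width: 0.004
```

```bash
python3 -c "
from h2 import *
rel(2)"
```

```text
off 12.5 along -9.5 dy 4.5 tilt 20.5 | Fn -0.3 Ft -0.2 Fy 0.4 t 20.30
```

Call:
{"fn": "arm_command", "kwargs": {"moves": "0 0 0 0.8 0.1 -0.4 0; 0 0 0 0.3 0 0 0; 0 0 0 0.15 0 0 0"}}

```text
t: 20.68
ee_pos: [0.4631, 0.1327, 0.0805]
ee_rot: [[0.35, -0.937, 0.001], [0.02, 0.008, 1.0], [-0.937, -0.35, 0.022]]
wrist_force: [-0.7, 0.5, 3.4]
grip_width: 0.002
```

```bash
python3 -c "
from h2 import *
rel(2)"
```

```text
off -0.6 along -12.1 dy 0.9 tilt 20.5 | Fn 3.4 Ft 0.5 Fy 0.5 t 20.68
```

Call:
{"fn": "arm_command", "kwargs": {"moves": "0 0 0 0.08 -0.2 0 0; 0 0 0 0.05 -0.4 0 0; 0 0 0 0.04 -0.4 0 0; 0 0 0 0.04 -0.4 0 0; 0 0 0 0.04 -0.3 0 0; 0 0 0 0.04 -0.1 0 0"}}

```text
t: 21.42
ee_pos: [0.4815, 0.133, 0.088]
ee_rot: [[0.351, -0.937, 0.001], [0.019, 0.008, 1.0], [-0.936, -0.351, 0.02]]
wrist_force: [-3.7, -1.5, 7.6]
grip_width: -0.001
```

```bash
python3 -c "
from h2 import *
rel(2)"
```

```text
off -0.1 along 7.7 dy 1.2 tilt 20.5 | Fn 8.4 Ft -0.8 Fy -1.5 t 21.43
```

Call:
{"fn": "arm_command", "kwargs": {"moves": "0 0 0 -0.6 0 0 0; 0 0 0 -3 3 0 0; 0 0 0 -3 5 0 0; 0 0 0 0 2 0 0;0 0 0 0 0 0 0"}}

```text
t: 22.05
ee_pos: [0.384, 0.1437, 0.0953]
ee_rot: [[0.327, -0.945, 0.006], [0.0, 0.007, 1.0], [-0.945, -0.327, 0.003]]
wrist_force: [0.4, -0.2, 0.3]
grip_width: -0.002
```

```bash
python3 -c "
from h2 import *
rel(2);show('b3',(1,2))"
```

```text
off 38.9 along -82.5 dy 11.9 tilt 19.1 | Fn 0.2 Ft 0.4 Fy -0.2 t 22.05
-50 [' 55/  3', ' 53/ 13']
-45 [' 55/  3', ' 61/ 14']
-40 [' 64/  3', ' 72/ 14']
-35 [' 75/  4', ' 87/ 15']
-29 [' 88/  4', '104/ 16']
-25 ['102/  4', '116/ 15']
-20 ['105/  5', '125/ 12']
-14 ['108/  5', '134/  9']
-10 ['114/  6', '125/  7']
-5 ['122/  7', '114/  6']
0 ['126/  9', '119/  6']
5 ['127/  9', '126/  6']
10 ['123/  9', '144/  8']
14 ['116/  7', '156/ 10']
20 [' 99/  5', '139/  8']
25 [' 81/  3', '126/  7']
29 [' 64/  2', '120/  5']
35 [' 49/  2', '115/  4']
40 [' 36/  1', '106/  3']
45 [' 38/  1', ' 64/  2']
50 [' 48/  2', ' 62/  2']
```

View pics/b3.png

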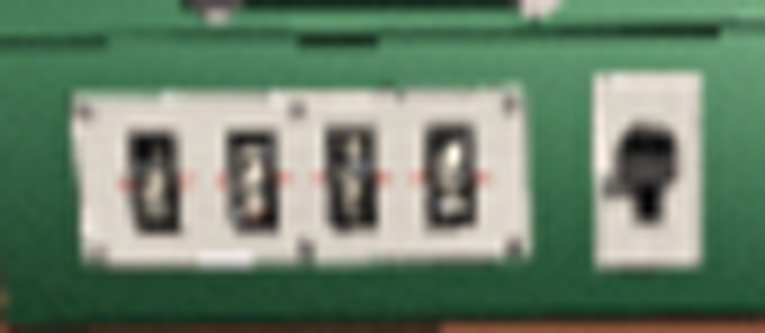

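Run:
```python
from h2 import *
S=np.mean([grab_frame("side").astype(float) for _ in range(2)],0); np.save("S_b3.npy",S)
S0=np.load("S.npy")
g=np.hstack([cv2.resize(a.astype(np.uint8)[185:220,203:243,::-1],None,fx=9,fy=9,interpolation=cv2.INTER_CUBIC) for a in (S0,S)]); cv2.imwrite("pics/sb3.png",g)
def profs(T,w):
    ax=np.array([-92+20*.574,[75,43,11,-21][w-1],83-20*.819]);u=np.array([.819,0,.574]);n=np.array([-.574,0,.819])
    for f in range(-60,61,10):
        a=np.radians(f); q=[b2w(*(ax+20*(np.cos(a)*n+np.sin(a)*u)+[0,d,0])) for d in (-3,0,3)]
        uv=proj("side",np.array(q)).astype(np.float32); c=cv2.remap(T.astype(np.float32),uv[:,0][None],uv[:,1][None],cv2.INTER_LINEAR)[0].mean(0)
        print(w,f,uv[1].round(1),c.round(0),round(float(c[0]-c[1])))
profs(S0,1); profs(S,2)
```

```text
1 -60 [211.2 199.9] [157. 153. 144.] 4
1 -50 [211.1 199.1] [124. 120. 114.] 4
1 -40 [211.2 198.3] [96. 90. 85.] 6
1 -30 [211.4 197.4] [93. 87. 82.] 6
1 -20 [211.7 196.6] [105.  99.  93.] 6
1 -10 [212.1 195.8] [110. 105.  98.] 5
1 0 [212.7 195. ] [101.  95.  89.] 6
1 10 [213.3 194.3] [97. 92. 86.] 5
1 20 [213.9 193.8] [104. 101.  93.] 4
1 30 [214.7 193.3] [111. 108. 100.] 3
1 40 [215.4 193. ] [112. 109. 101.] 3
1 50 [216.1 192.8] [123. 120. 112.] 3
1 60 [216.8 192.7] [147. 144. 135.] 3
2 -60 [216.3 203.4] [166. 163. 153.] 4
2 -50 [216.2 202.6] [133. 129. 122.] 4
2 -40 [216.3 201.8] [104.  99.  94.] 5
2 -30 [216.5 200.9] [98. 93. 87.] 5
2 -20 [216.8 200.1] [107. 102.  95.] 5
2 -10 [217.3 199.3] [101.  97.  91.] 4
2 0 [217.8 198.5] [97. 93. 87.] 4
2 10 [218.4 197.8] [107. 103.  95.] 4
2 20 [219.1 197.2] [119. 115. 106.] 4
2 30 [219.8 196.7] [110. 107.  99.] 3
2 40 [220.6 196.4] [104. 101.  95.] 3
2 50 [221.3 196.2] [118. 115. 108.] 3
2 60 [222.  196.1] [146. 143. 135.] 4
```

View pics/sb3.png

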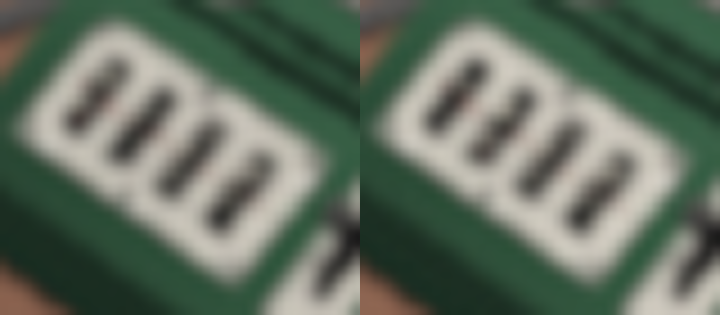

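Call:
{"fn": "arm_command", "kwargs": {"moves": "0.5 0.5 0 1 -2.5 -0.3 0; 0.5 0.5 0 0.9 -2.5 -0.3 0; 0 0.5 0 0.9 -2.5 -0.3 0; 0 0.5 0 0.6 -1.3 -0.2 0; 0 0 0 0 0 0 0"}}

```text
t: 22.92
ee_pos: [0.4857, 0.129, 0.0964]
ee_rot: [[0.332, -0.942, 0.042], [-0.033, 0.033, 0.999], [-0.943, -0.333, -0.02]]
wrist_force: [-0.1, 0.7, -0.0]
grip_width: -0.0
```

```bash
python3 -c "
from h2 import *
rel(2)"
```

```text
off 6.5 along 14.1 dy -2.9 tilt 19.4 | Fn 0.0 Ft -0.1 Fy 0.7 t 22.93
```

Call:
{"fn": "arm_command", "kwargs": {"moves": "-1 -1 -1 0.3 0.4 0.3 0; -1 0 -1 0.2 0 0 0; 0 0 0 0.1 0 0 0"}}

```text
t: 23.3
ee_pos: [0.4816, 0.1322, 0.0884]
ee_rot: [[0.367, -0.93, -0.0], [-0.015, -0.006, 1.0], [-0.93, -0.366, -0.016]]
wrist_force: [-0.3, -0.5, 1.8]
grip_width: -0.004
```

```bash
python3 -c "
from h2 import *
rel(2);print(cur()[1].round(3).tolist())"
```

```text
off 0.1 along 8.3 dy 0.4 tilt 21.5 | Fn 1.8 Ft 0.4 Fy -0.5 t 23.30
[[0.367, -0.93, -0.0], [-0.015, -0.006, 1.0], [-0.93, -0.366, -0.016]]
```

Call:
{"fn": "arm_command", "kwargs": {"moves": "0 0 0 0.06 0.2 0 0; 0 0 0 0.04 0.4 0 0; 0 0 0 0.03 0.4 0 0; 0 0 0 0.03 0.4 0 0; 0 0 0 0.03 0.2 0 0"}}

```text
t: 23.92
ee_pos: [0.4687, 0.1323, 0.0831]
ee_rot: [[0.372, -0.928, -0.0], [-0.014, -0.006, 1.0], [-0.928, -0.372, -0.015]]
wrist_force: [-0.8, -1.8, 6.1]
grip_width: 0.001
```

```bash
python3 -c "
from h2 import *
rel(2)"
```

```text
off 0.0 along -5.5 dy 0.4 tilt 21.8 | Fn 5.9 Ft 1.5 Fy -1.8 t 23.93
```

Call:
{"fn": "arm_command", "kwargs": {"moves": "0 0 0 0.04 0.3 0 0; 0 0 0 0.03 0.1 0 0"}}

```text
t: 24.18
ee_pos: [0.4652, 0.1322, 0.0815]
ee_rot: [[0.373, -0.928, -0.0], [-0.014, -0.006, 1.0], [-0.928, -0.373, -0.015]]
wrist_force: [-0.9, -1.8, 5.8]
grip_width: -0.002
```

```bash
python3 -c "
from h2 import *
rel(2)"
```

```text
off -0.2 along -9.3 dy 0.4 tilt 21.9 | Fn 5.7 Ft 1.4 Fy -1.8 t 24.18
```

Call:
{"fn": "arm_command", "kwargs": {"moves": "0 0 0 -0.9 0 0 0; 0 0 0 -0.2 0 -2.8 0; 0 0 0 0 0 -2.8 0; 0 0 0 0 0 -0.4 0; 0 0 0 0 0 0 0"}}

```text
t: 24.8
ee_pos: [0.4579, 0.073, 0.0918]
ee_rot: [[0.369, -0.929, -0.003], [-0.012, -0.008, 1.0], [-0.929, -0.369, -0.014]]
wrist_force: [-0.2, 0.4, 0.5]
grip_width: 0.002
```

```bash
python3 -c "
from h2 import *
rel(4); print(np.round(readout.observe()['joint_positions'],1))"
```

```text
off 12.2 along -12.7 dy 5.1 tilt 21.6 | Fn 0.5 Ft 0.0 Fy 0.4 t 24.80
[-16.4 -11.8  -1.4 135.   11.5  36.8  64.5]
```

Call:
{"fn": "arm_command", "kwargs": {"moves": "0 0 0 0.6 -0.2 -0.5 0; 0 0 0 0.4 0 0 0; 0 0 0 0.2 0 0 0"}}

```text
t: 25.18
ee_pos: [0.4646, 0.0696, 0.0808]
ee_rot: [[0.369, -0.93, -0.006], [-0.011, -0.011, 1.0], [-0.929, -0.369, -0.014]]
wrist_force: [-4.4, -0.4, 8.2]
grip_width: 0.003
```

```bash
python3 -c "
from h2 import *
rel(4)"
```

```text
off -0.6 along -10.6 dy 1.8 tilt 21.6 | Fn 9.3 Ft -1.1 Fy -0.4 t 25.18
```

Call:
{"fn": "arm_command", "kwargs": {"moves": "0 0 0 0.04 -0.3 -0.1 0; 0 0 0 0.04 -0.4 0 0; 0 0 0 0.04 -0.4 0 0; 0 0 0 0.04 -0.4 0 0; 0 0 0 0.04 -0.1 0 0"}}

```text
t: 25.8
ee_pos: [0.4822, 0.0698, 0.0882]
ee_rot: [[0.37, -0.929, -0.008], [-0.012, -0.013, 1.0], [-0.929, -0.37, -0.016]]
wrist_force: [-2.3, -1.3, 5.8]
grip_width: -0.002
```

```bash
python3 -c "
from h2 import *
rel(4)"
```

```text
off -0.1 along 8.5 dy 1.9 tilt 21.7 | Fn 6.2 Ft -0.0 Fy -1.3 t 25.80
```

Call:
{"fn": "arm_command", "kwargs": {"moves": "0 0 0 -0.6 0 0 0; 0 0 0 -3 3 0 0; 0 0 0 -3 5 0 0; 0 0 0 0 2 0 0;0 0 0 0 0 0 0"}}

```text
t: 26.42
ee_pos: [0.4068, 0.0727, 0.0834]
ee_rot: [[0.349, -0.937, -0.005], [-0.031, -0.017, 0.999], [-0.936, -0.349, -0.035]]
wrist_force: [-0.4, 0.1, 0.1]
grip_width: -0.004
```

```bash
python3 -c "
from h2 import *
rel(4);show('c1',(1,2,4))"
```

```text
off 22.0 along -64.2 dy 4.9 tilt 20.5 | Fn 0.2 Ft -0.3 Fy 0.1 t 26.43
-50 [' 57/  1', ' 51/  3', ' 60/  3']
-45 [' 57/  1', ' 54/  3', ' 62/  3']
-40 [' 65/  2', ' 59/  3', ' 66/  4']
-35 [' 76/  3', ' 64/  3', ' 70/  5']
-29 [' 89/  3', ' 71/  4', ' 75/  4']
-25 ['102/  4', ' 70/  4', ' 81/  4']
-20 ['105/  5', ' 63/  3', ' 87/  3']
-14 ['108/  6', ' 56/  3', ' 82/  3']
-10 ['113/  7', ' 54/  3', ' 74/  2']
-5 ['121/  8', ' 50/  3', ' 76/  3']
0 ['126/  9', ' 59/  3', ' 86/  6']
5 ['128/  9', ' 70/  4', ' 98/  6']
10 ['124/  8', ' 76/  4', '113/  6']
14 ['117/  7', ' 82/  5', '103/  5']
20 [' 99/  5', ' 95/  5', ' 91/  4']
25 [' 80/  4', '106/  6', '113/  3']
29 [' 63/  3', '119/  6', '130/  3']
35 [' 48/  2', '100/  5', '139/  3']
40 [' 34/  2', ' 76/  4', '114/  3']
45 [' 38/  2', ' 64/  3', ' 83/  4']
50 [' 49/  1', ' 74/  3', ' 76/  3']
```

View pics/c1.png

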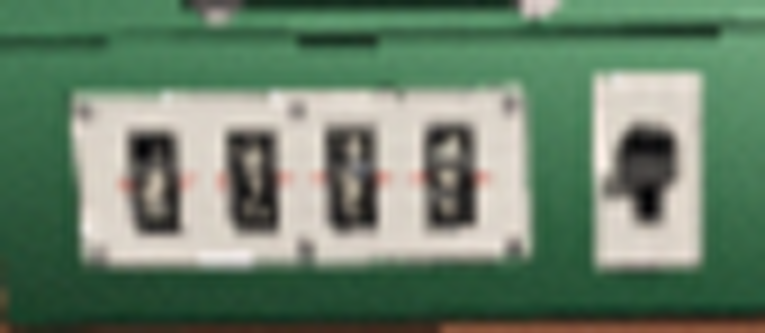

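Run:
```python
from h2 import *
def row(L): return np.hstack([cv2.copyMakeBorder(unwrap(np.load(f"T{n}.npy"),w),2,2,2,2,cv2.BORDER_CONSTANT,value=(0,0,255)) for n,w in L])
a=row([("_a3",1),("_b1",1),("",2),("_b1",2),("_b2",2),("_b3",2),("_c1",2)]); b=row([("",3),("_c1",3),("",4),("_c1",4),("_a2",1),("_a4",1),("",1)])
g=np.vstack([a,b])[:,:,::-1]; cv2.imwrite("pics/u2.png",g)
```

```text
(no output)
```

View pics/u2.png

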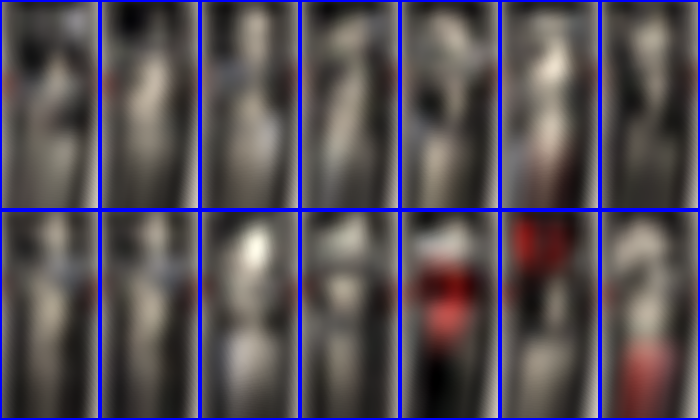

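Call:
{"fn": "arm_command", "kwargs": {"moves": "0.5 0 -0.4 0.5 -1.6 -0.3 0; 0.5 0 -0.3 0.5 -1.7 -0.2 0; 0 0 -0.3 0.4 -1.7 -0.1 0; 0 0 0 0.1 -0.3 0 0; 0 0 0 0 0 0 0"}}

```text
t: 27.2
ee_pos: [0.4705, 0.0713, 0.0934]
ee_rot: [[0.375, -0.927, 0.005], [-0.023, -0.004, 1.0], [-0.927, -0.375, -0.023]]
wrist_force: [-0.2, -0.6, -0.4]
grip_width: 0.003
```

```bash
python3 -c "
from h2 import *
rel(4)"
```

```text
off 9.1 along -0.3 dy 3.5 tilt 22.0 | Fn -0.3 Ft -0.4 Fy -0.6 t 27.20
```

Call:
{"fn": "arm_command", "kwargs": {"moves": "0 0 0 0 1 -0.4 0; 0 0 0 0.6 0 0 0; 0 0 0 0.3 0 0 0; 0 0 0 0.1 0 0 0"}}

```text
t: 27.7
ee_pos: [0.4631, 0.0666, 0.0794]
ee_rot: [[0.374, -0.928, 0.005], [-0.023, -0.004, 1.0], [-0.927, -0.374, -0.023]]
wrist_force: [-6.5, 0.4, 10.4]
grip_width: 0.0
```

```bash
python3 -c "
from h2 import *
rel(4)"
```

```text
off -1.2 along -12.4 dy -1.2 tilt 22.0 | Fn 12.1 Ft -2.1 Fy 0.4 t 27.70
```

Call:
{"fn": "arm_command", "kwargs": {"moves": "0 0 0 0.03 -0.4 0 0; 0 0 0 0.04 -0.4 0 0; 0 0 0 0.04 -0.4 0 0; 0 0 0 0.04 -0.4 0 0; 0 0 0 0.04 -0.1 0 0"}}

```text
t: 28.32
ee_pos: [0.4808, 0.0668, 0.0877]
ee_rot: [[0.375, -0.927, 0.005], [-0.025, -0.005, 1.0], [-0.927, -0.375, -0.025]]
wrist_force: [-3.2, -0.2, 6.8]
grip_width: -0.0
```

```bash
python3 -c "
from h2 import *
rel(4)"
```

```text
off -0.1 along 7.1 dy -1.0 tilt 22.0 | Fn 7.5 Ft -0.4 Fy -0.2 t 28.32
```

Call:
{"fn": "arm_command", "kwargs": {"moves": "0 0 0 -0.6 0 0 0; 0 0 0 -3 3 0 0; 0 0 0 -3 5 0 0; 0 0 0 0 2 0 0;0 0 0 0 0 0 0"}}

```text
t: 28.95
ee_pos: [0.3974, 0.0782, 0.0771]
ee_rot: [[0.332, -0.943, -0.001], [-0.02, -0.008, 1.0], [-0.943, -0.332, -0.021]]
wrist_force: [0.5, -0.8, 0.4]
grip_width: -0.002
```

```bash
python3 -c "
from h2 import *
rel(4);show('c2',(2,4))"
```

```text
off 18.1 along -76.0 dy 10.4 tilt 19.4 | Fn 0.2 Ft 0.6 Fy -0.8 t 28.95
-50 [' 51/  3', ' 68/  4']
-45 [' 54/  3', ' 75/  5']
-40 [' 59/  3', ' 83/  5']
-35 [' 64/  4', ' 95/  6']
-29 [' 71/  4', '106/  6']
-25 [' 70/  4', '118/  7']
-20 [' 62/  4', '132/  8']
-14 [' 55/  4', '124/  7']
-10 [' 52/  4', '112/  7']
-5 [' 48/  4', '101/  6']
0 [' 58/  4', ' 90/  5']
5 [' 70/  5', ' 99/  5']
10 [' 76/  4', '120/  6']
14 [' 83/  4', '142/  7']
20 [' 95/  4', '161/  9']
25 ['106/  5', '151/  7']
29 ['120/  6', '129/  5']
35 ['101/  5', ' 92/  3']
40 [' 76/  4', ' 69/  3']
45 [' 63/  4', ' 52/  2']
50 [' 74/  4', ' 64/  2']
```

View pics/c2.png

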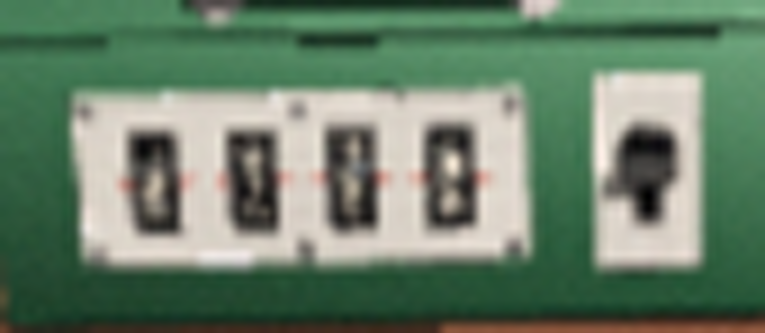

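Call:
{"fn": "arm_command", "kwargs": {"moves": "0 0 -0.6 0.5 -1.6 -0.3 0; 0 0 -0.6 0.5 -1.6 -0.3 0; 0 0 -0.6 0.4 -1.6 -0.2 0; 0 0 -0.4 0.1 0 0 0; 0 0 0 0.2 0.2 0 0"}}

```text
t: 29.72
ee_pos: [0.452, 0.0618, 0.0769]
ee_rot: [[0.37, -0.929, 0.015], [-0.027, 0.006, 1.0], [-0.928, -0.371, -0.023]]
wrist_force: [-0.0, -0.7, -0.3]
grip_width: -0.002
```

```bash
python3 -c "
from h2 import *
rel(4)"
```

```text
off 0.3 along -23.7 dy -6.1 tilt 21.7 | Fn -0.3 Ft -0.2 Fy -0.7 t 29.73
```

Call:
{"fn": "arm_command", "kwargs": {"moves": "0 0 0 -0.3 -0.4 0.4 0; 0 0 0 0 -0.6 0.1 0; 0 0 0 0.3 0 0 0; 0 0 0 0.2 0 0 0"}}

```text
t: 30.22
ee_pos: [0.4621, 0.0677, 0.0788]
ee_rot: [[0.37, -0.929, 0.014], [-0.027, 0.004, 1.0], [-0.928, -0.371, -0.024]]
wrist_force: [-6.2, -0.3, 7.0]
grip_width: 0.001
```

```bash
python3 -c "
from h2 import *
rel(4)"
```

```text
off -1.4 along -13.6 dy -0.1 tilt 21.7 | Fn 8.8 Ft -3.2 Fy -0.3 t 30.23
```

Call:
{"fn": "arm_command", "kwargs": {"moves": "0 0 0 0.02 -0.4 0 0; 0 0 0 0.04 -0.4 0 0; 0 0 0 0.04 -0.4 0 0; 0 0 0 0.04 -0.4 0 0; 0 0 0 0.04 -0.2 0 0"}}

```text
t: 30.85
ee_pos: [0.4786, 0.0678, 0.0869]
ee_rot: [[0.368, -0.93, 0.014], [-0.029, 0.004, 1.0], [-0.929, -0.368, -0.026]]
wrist_force: [-4.6, -0.1, 5.6]
grip_width: -0.0
```

```bash
python3 -c "
from h2 import *
rel(4)"
```

```text
off -0.1 along 4.6 dy -0.0 tilt 21.6 | Fn 6.9 Ft -2.2 Fy -0.1 t 30.85
```

Call:
{"fn": "arm_command", "kwargs": {"moves": "0 0 0 -0.6 0 0 0; 0 0 0 -3 3 0 0; 0 0 0 -3 4.5 0 0; 0 0 0 0 1 0 0"}}

```text
t: 31.35
ee_pos: [0.4042, 0.0828, 0.0895]
ee_rot: [[0.333, -0.943, -0.001], [-0.02, -0.008, 1.0], [-0.943, -0.332, -0.021]]
wrist_force: [2.2, 2.2, 1.4]
grip_width: -0.0
```

```bash
python3 -c "
from h2 import *
rel(4);show('c3',(2,4),1)"
```

```text
off 27.6 along -65.4 dy 15.0 tilt 19.4 | Fn 0.7 Ft 2.5 Fy 2.2 t 31.35
-50 [' 50/  4', ' 68/  4']
-45 [' 53/  4', ' 72/  4']
-40 [' 58/  4', ' 78/  4']
-35 [' 63/  4', ' 85/  5']
-29 [' 70/  4', ' 89/  5']
-25 [' 69/  4', ' 93/  5']
-20 [' 63/  3', ' 98/  4']
-14 [' 56/  2', ' 87/  3']
-10 [' 54/  2', ' 73/  2']
-5 [' 50/  2', ' 62/  2']
0 [' 58/  3', ' 53/  4']
5 [' 69/  4', ' 58/  5']
10 [' 75/  5', ' 76/  5']
14 [' 82/  5', '101/  4']
20 [' 94/  5', '127/  3']
25 ['106/  5', '146/  3']
29 ['120/  7', '150/  4']
35 ['100/  6', '136/  5']
40 [' 76/  5', '103/  5']
45 [' 63/  4', ' 69/  4']
50 [' 74/  4', ' 70/  4']
```

View pics/c3.png

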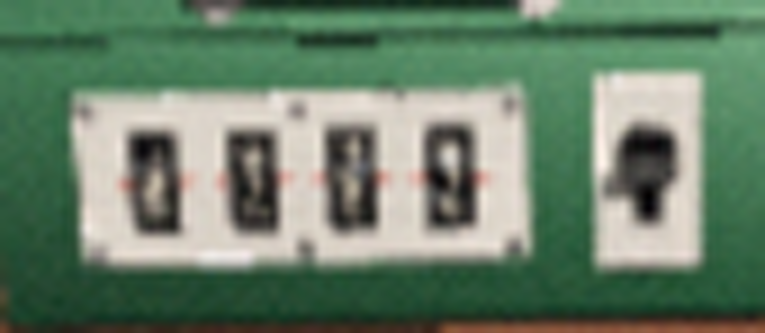

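Call:
{"fn": "arm_command", "kwargs": {"moves": "0 0 -0.6 0.5 -1.3 -0.4 0; 0 0 -0.6 0.4 -1.4 -0.4 0; 0 0 -0.6 0.4 -1.4 -0.3 0; 0 0 -0.4 0.2 -0.3 -0.1 0; 0 0 0 0.2 0 0 0"}}

```text
t: 32.02
ee_pos: [0.4568, 0.058, 0.0891]
ee_rot: [[0.372, -0.928, 0.022], [-0.035, 0.009, 0.999], [-0.928, -0.372, -0.029]]
wrist_force: [0.7, -0.6, -0.0]
grip_width: 0.005
```

```bash
python3 -c "
from h2 import *
rel(4)"
```

```text
off 9.7 along -14.7 dy -9.9 tilt 21.8 | Fn -0.3 Ft 0.6 Fy -0.6 t 32.02
```

Call:
{"fn": "arm_command", "kwargs": {"moves": "0 0 0 0.5 -0.2 0.8 0; 0 0 0 0.3 0 0.1 0; 0 0 0 0.25 0 0 0"}}

```text
t: 32.4
ee_pos: [0.4627, 0.0672, 0.0791]
ee_rot: [[0.371, -0.928, 0.021], [-0.035, 0.009, 0.999], [-0.928, -0.372, -0.03]]
wrist_force: [-8.5, -0.7, 12.1]
grip_width: -0.002
```

```bash
python3 -c "
from h2 import *
rel(4)"
```

```text
off -1.4 along -12.9 dy -0.6 tilt 21.8 | Fn 14.4 Ft -3.4 Fy -0.7 t 32.40
```

Call:
{"fn": "arm_command", "kwargs": {"moves": "0 0 0 0.02 -0.4 0 0; 0 0 0 0.04 -0.4 0 0; 0 0 0 0.04 -0.4 0 0; 0 0 0 0.04 -0.4 0 0; 0 0 0 0.04 -0.2 0 0; 0 0 0 -0.6 0 0 0; 0 0 0 -0.3 1.1 0 0; 0 0 0 0.3 1.1 0 0; 0 0 0 0.2 0 0 0"}}

```text
t: 33.52
ee_pos: [0.4548, 0.0677, 0.0811]
ee_rot: [[0.368, -0.929, 0.02], [-0.038, 0.007, 0.999], [-0.929, -0.369, -0.033]]
wrist_force: [-0.1, 0.0, 0.5]
grip_width: 0.001
```

```bash
python3 -c "
from h2 import *
rel(4)"
```

```text
off 3.3 along -19.5 dy -0.1 tilt 21.6 | Fn 0.5 Ft 0.1 Fy 0.0 t 33.52
```

Call:
{"fn": "arm_command", "kwargs": {"moves": "0 0 0 0 -0.6 0 0; 0 0 0 0.3 0 0 0; 0 0 0 0.2 0 0 0"}}

```text
t: 33.9
ee_pos: [0.4629, 0.0676, 0.0789]
ee_rot: [[0.368, -0.93, 0.02], [-0.038, 0.007, 0.999], [-0.929, -0.369, -0.033]]
wrist_force: [-14.4, 0.4, 18.6]
grip_width: 0.004
```

```bash
python3 -c "
from h2 import *
rel(4)"
```

```text
off -1.7 along -12.9 dy -0.2 tilt 21.6 | Fn 22.6 Ft -6.6 Fy 0.4 t 33.90
```

Call:
{"fn": "arm_command", "kwargs": {"moves": "0 0 0 0 -0.4 0 0; 0 0 0 0.03 -0.4 0 0; 0 0 0 0.04 -0.4 0 0; 0 0 0 0.04 -0.4 0 0; 0 0 0 0.04 -0.1 0 0"}}

```text
t: 34.52
ee_pos: [0.4808, 0.0678, 0.0877]
ee_rot: [[0.368, -0.929, 0.021], [-0.04, 0.007, 0.999], [-0.929, -0.369, -0.034]]
wrist_force: [-4.1, -0.8, 7.4]
grip_width: 0.0
```

```bash
python3 -c "
from h2 import *
rel(4)"
```

```text
off -0.1 along 7.0 dy -0.0 tilt 21.6 | Fn 8.3 Ft -1.1 Fy -0.8 t 34.52
```

Call:
{"fn": "arm_command", "kwargs": {"moves": "0 0 0 -0.6 0 0 0; 0 0 0 -3 3 0 0; 0 0 0 -3 4.5 0 0; 0 0 0 0 1 0 0"}}

```text
t: 35.02
ee_pos: [0.4028, 0.0742, 0.0903]
ee_rot: [[0.337, -0.941, 0.027], [-0.068, 0.004, 0.998], [-0.939, -0.338, -0.062]]
wrist_force: [-0.3, -2.1, -0.1]
grip_width: 0.004
```

```bash
python3 -c "
from h2 import *
rel(4);show('c4',(2,4),1)"
```

```text
off 29.3 along -66.0 dy 6.3 tilt 19.8 | Fn -0.1 Ft -0.3 Fy -2.1 t 35.02
-50 [' 51/  3', ' 33/  0']
-45 [' 54/  3', ' 32/  0']
-40 [' 59/  3', ' 30/  0']
-35 [' 65/  4', ' 28/ -1']
-29 [' 72/  4', ' 30/  0']
-25 [' 70/  4', ' 32/  2']
-20 [' 63/  4', ' 35/  4']
-14 [' 55/  4', ' 48/ 11']
-10 [' 53/  4', ' 64/ 21']
-5 [' 49/  3', ' 75/ 33']
0 [' 59/  4', ' 83/ 49']
5 [' 73/  4', ' 66/ 64']
10 [' 77/  5', ' 34/ 80']
14 [' 82/  5', ' 28/ 79']
20 [' 95/  5', ' 32/ 72']
25 ['107/  5', ' 66/ 51']
29 ['121/  6', ' 98/ 31']
35 ['101/  5', '129/  9']
40 [' 76/  5', '122/  4']
45 [' 63/  3', '106/  4']
50 [' 74/  4', ' 86/  4']
```

View pics/c4.png

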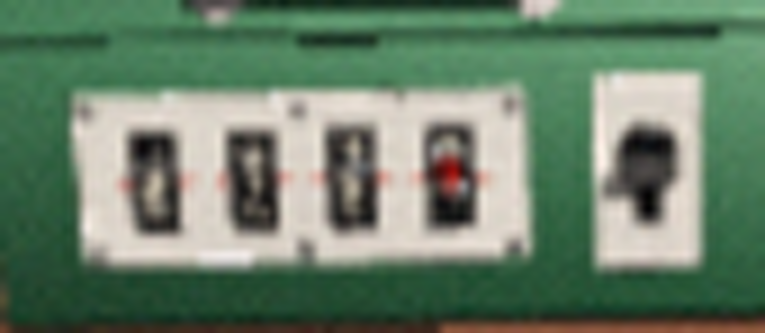

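Call:
{"fn": "arm_command", "kwargs": {"moves": "1 0.5 -0.6 0.6 -1.6 -0.2 0; 1 0.5 -0.6 0.6 -1.6 -0.1 0; 1 0.5 -0.6 0.5 -1.6 0 0; 0.5 0 -0.2 0.2 -0.4 0 0; 0 0 0 0.2 0 0 0"}}

```text
t: 35.7
ee_pos: [0.4601, 0.0734, 0.0888]
ee_rot: [[0.368, -0.926, 0.087], [-0.083, 0.06, 0.995], [-0.926, -0.373, -0.055]]
wrist_force: [0.0, 0.0, -0.1]
grip_width: -0.002
```

```bash
python3 -c "
from h2 import *
rel(4)"
```

```text
off 8.9 along -11.7 dy 5.6 tilt 21.7 | Fn -0.1 Ft -0.0 Fy 0.0 t 35.70
```

Call:
{"fn": "arm_command", "kwargs": {"moves": "-2 -2 0 0.2 -0.6 -0.3 0; -2 -2 0 0.2 -0.5 -0.2 0; 0 0 0 0.3 0 0 0; 0 0 0 0.15 0 0 0"}}

```text
t: 36.2
ee_pos: [0.4717, 0.0683, 0.0841]
ee_rot: [[0.369, -0.929, -0.008], [-0.011, -0.013, 1.0], [-0.929, -0.369, -0.015]]
wrist_force: [-3.8, -0.4, 6.8]
grip_width: 0.002
```

```bash
python3 -c "
from h2 import *
rel(4)"
```

```text
off -0.1 along -2.8 dy 0.5 tilt 21.7 | Fn 7.7 Ft -1.0 Fy -0.4 t 36.20
```

Call:
{"fn": "arm_command", "kwargs": {"moves": "0 0 0 0.03 0.3 0 0; 0 0 0 0.03 0.1 0 0"}}

```text
t: 36.45
ee_pos: [0.469, 0.0686, 0.0831]
ee_rot: [[0.372, -0.928, -0.008], [-0.012, -0.014, 1.0], [-0.928, -0.372, -0.016]]
wrist_force: [-0.1, -1.6, 3.6]
grip_width: 0.001
```

```bash
python3 -c "
from h2 import *
rel(4); print(b2w(-85,-85,95), b2w(-85+22*.0-13*(-.574)*1,0,0))
n=np.array([-.574,0,.819]);print('knob base',b2w(*(np.array([-85,-85,95])-13*n)))
print(np.round(readout.observe()['joint_positions'],1))"
```

```text
off 0.0 along -5.6 dy 0.7 tilt 21.8 | Fn 3.3 Ft 1.3 Fy -1.6 t 36.45
[0.47751153 0.00379153 0.095     ] [0.4844634  0.08883477 0.        ]
knob base [0.48497339 0.0038363  0.084353  ]
[ -8.3  -9.5  -7.9 134.3   9.4  34.6  67.6]
```

Call:
{"fn": "arm_command", "kwargs": {"moves": "0 0 0 -1.5 0 0 0.5; 0 0 0 -1.5 0 -2.2 0.5; 0 0 0 0 0 -2.5 0.5; 0 0 0 0 0 -1.4 0.5; 0 0 0 0 0 0 0.5"}}

```text
t: 37.08
ee_pos: [0.4552, 0.0082, 0.1106]
ee_rot: [[0.368, -0.93, -0.011], [-0.011, -0.016, 1.0], [-0.93, -0.368, -0.017]]
wrist_force: [0.0, -0.4, -0.4]
grip_width: 0.497
```

```bash
python3 -c "
from h2 import *
print(onz('top',[(256.19,206.39)],.095))
T=grab_frame('top');np.save('T_d0.npy',T.astype(float));crop('top',T,185,150,275,225,8,'d0.png')
P=[prof(T,w) for w in (2,4)]
for i,f in enumerate(P[0][0]): print(int(f),[ '%3d/%3d'%(p[1][i].mean(0)[1],(p[1][i][:,0]-p[1][i][:,1]).mean()) for p in P])
print(cur()); k=np.array([.4775,.0038,.095]); R=Rtool(22,0.35,-90); p=k+R[:,0]*.008; print(p); plan(p,R,2,.5)"
```

```text
[[0.47330833 0.00539951 0.095     ]]
-50 [' 52/  2', ' 33/  1']
-45 [' 55/  2', ' 31/  1']
-40 [' 60/  3', ' 30/  1']
-35 [' 65/  3', ' 27/  0']
-29 [' 72/  4', ' 35/  1']
-25 [' 71/  4', ' 45/  2']
-20 [' 64/  4', ' 57/  4']
-14 [' 57/  4', ' 60/ 14']
-10 [' 54/  3', ' 61/ 26']
-5 [' 50/  3', ' 51/ 46']
0 [' 59/  3', ' 31/ 70']
5 [' 72/  3', ' 23/ 74']
10 [' 77/  4', ' 24/ 64']
14 [' 83/  5', ' 48/ 47']
20 [' 95/  6', ' 78/ 29']
25 ['107/  6', '118/ 11']
29 ['121/  7', '142/  2']
35 ['102/  5', '148/  2']
40 [' 78/  3', '116/  3']
45 [' 64/  3', ' 78/  5']
50 [' 75/  4', ' 74/  5']
(array([0.45519665, 0.0087925 , 0.11059755]), array([[ 0.36768975, -0.92987103, -0.01200454],
       [-0.01118462, -0.01732978,  0.99978727],
       [-0.92988126, -0.36747727, -0.01677224]]))
[0.4804968  0.00381831 0.08758253]
per row mm 17.3 deg 0.6
0.3 -0.4 -0.2 1.54 -0.75 -0.24 0.5; 0.3 -0.4 -0.2 1.54 -0.74 -0.25 0.5
```

View pics/d0.png

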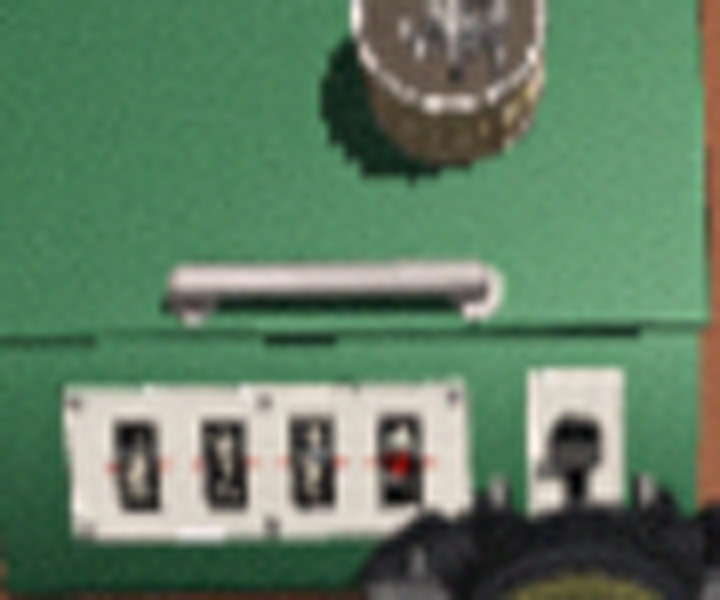

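Call:
{"fn": "arm_command", "kwargs": {"moves": "0.3 -0.4 0 1.4 -0.7 -0.2 0.5; 0 0 0 1.2 -0.7 -0.2 0.5; 0 0 0 0.3 0 0 0.5"}}

```text
t: 37.5
ee_pos: [0.479, 0.0078, 0.0879]
ee_rot: [[0.367, -0.93, -0.013], [-0.002, -0.015, 1.0], [-0.93, -0.367, -0.008]]
wrist_force: [0.3, 0.4, -0.9]
grip_width: 0.503
```

```bash
python3 -c "
from h2 import *
k=np.array([.4775,.0038,.095]); p,R=cur(); print((R.T@(k-p)*1e3).round(1),readout.observe()['wrist_force'])"
```

```text
[-7.2 -1.1 -4.1] [ 0.32400548  0.42971365 -0.89440152]
```

Good; close on the knob (shift z −4 mm) then pull down-slope.

Call:
{"fn": "arm_command", "kwargs": {"moves": "0 0 0 0 0 -0.3 0.2; 0 0 0 0 0 0 0.1; 0 0 0 0 0 0 0; 0 0 0 0 0 0 0", "squeeze": 30}}

```text
t: 38.0
ee_pos: [0.4783, 0.0057, 0.0877]
ee_rot: [[0.367, -0.93, -0.015], [-0.002, -0.017, 1.0], [-0.93, -0.367, -0.008]]
wrist_force: [3.2, -0.3, -4.3]
grip_width: 0.204
```

Call:
{"fn": "arm_command", "kwargs": {"moves": "0 0 0 0.1 0.45 0 0; 0 0 0 0.1 0.45 0 0; 0 0 0 0.1 0.45 0 0"}}

```text
t: 38.38
ee_pos: [0.4692, 0.0057, 0.0813]
ee_rot: [[0.374, -0.927, -0.015], [-0.001, -0.017, 1.0], [-0.928, -0.374, -0.007]]
wrist_force: [11.9, -0.9, -3.5]
grip_width: 0.2
```

Call:
{"fn": "arm_command", "kwargs": {"moves": "0 0 0 0.1 0.4 0 0; 0 0 0 0.05 0.3 0 0"}}

```text
t: 38.62
ee_pos: [0.4693, 0.0057, 0.0814]
ee_rot: [[0.388, -0.922, -0.015], [-0.0, -0.017, 1.0], [-0.922, -0.388, -0.007]]
wrist_force: [13.6, -0.2, -10.2]
grip_width: 0.199
```

Call:
{"fn": "arm_command", "kwargs": {"moves": "0 0 0 0 0 0 0.5; 0 0 0 0 0 0 0.6; 0 0 0 -2 0 0 1; 0 0 0 -5 0 0 1; 0 0 0 -5 0 0 1"}}

```text
t: 39.25
ee_pos: [0.4535, 0.0003, 0.1481]
ee_rot: [[0.343, -0.939, -0.002], [-0.004, -0.003, 1.0], [-0.939, -0.343, -0.005]]
wrist_force: [-0.5, -0.6, -0.1]
grip_width: 1.004
```

Run:
```python
from h2 import *
p,g=tri((261.2,165.5),(241.2,152.2)); print(p.round(4),g)
print(onz("top",[(241.2,152.2)],.208))
T=np.load("T.npy").astype(np.uint8)
# base check: bottom of tin in side view at about (427,235)/6
print(onz("side",[(190+425/6,150+240/6)],.118), "front-bottom point of tin seen from side (should be ~32mm toward camera)")
pc={"carton":(298,179),"secat":(375,250)}
for k,v in pc.items(): print(k,onz("top",[v],0.03).round(3))
for q in [(.50,-.2,0),(.45,-.18,0),(.42,-.15,0)]: print(q,proj("top",np.array(q)).round(0),proj("side",np.array(q)).round(0))
print(cur()[0],np.round(readout.observe()["joint_positions"],1))
T2=grab_frame("top");cv2.imwrite("pics/e0.png",cv2.resize(T2[100:330,150:450,::-1],None,fx=2.6,fy=2.6))
```

```text
[0.6054 0.0442 0.2072] 0.0028926917325717903
[[0.60395094 0.04498491 0.208     ]]
[[0.59032158 0.0269964  0.118     ]] front-bottom point of tin seen from side (should be ~32mm toward camera)
carton [[ 0.564 -0.128  0.03 ]]
secat [[ 0.341 -0.356  0.03 ]]
(0.5, -0.2, 0) [[320. 200.]] [[287. 257.]]
(0.45, -0.18, 0) [[315. 216.]] [[272. 261.]]
(0.42, -0.15, 0) [[305. 226.]] [[259. 261.]]
[4.53452872e-01 3.40581778e-04 1.48091505e-01] [ -3.9 -17.3  -0.9 131.5   2.2  45.9  84.1]
```

View pics/e0.png

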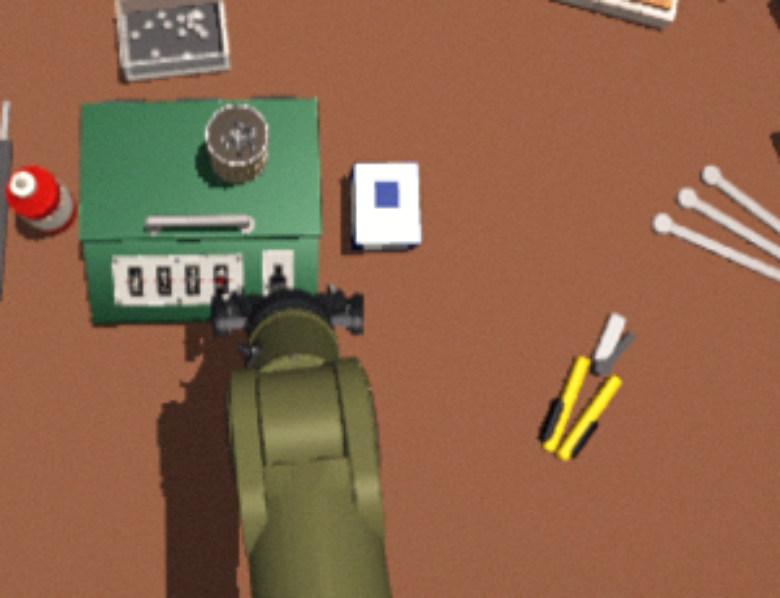

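Run:
```python
from h2 import *
a=[.52,.02,.25]; R=Rtool(8,0,-90); plan(a,R,3,1)
b=[.605,.0445,.225]; R2=Rtool(0,0,-90); plan(b,R2,2,1,(np.array(a),R))
c=[.605,.0445,.155]; plan(c,R2,2,1,(np.array(b),R2))
```

```text
per row mm 40.2 deg 4.1
0.2 0.1 4.1 -2.4 -3.19 0.47 1; 0.2 0.1 4.1 -2.62 -3.01 0.48 1; 0.2 0.1 4.1 -2.83 -2.82 0.49 1
per row mm 46.0 deg 4.0
0 0 4 1.83 -4.03 1.23 1; 0 0 4 1.54 -4.15 1.23 1
per row mm 35.0 deg 0.0
0 0 0 3.5 0 0 1; 0 0 0 3.5 0 0 1
```

Call:
{"fn": "arm_command", "kwargs": {"moves": "0 0 4 -2.4 -3.2 0.5 1; 0 0 4 -2.6 -3 0.5 1; 0 0 4 -2.8 -2.8 0.5 1; 0 0 4 1 -4 1.2 1; 0 0 4 0.8 -3.6 1.2 1; 0 0 0 0 0 0 1"}}

```text
t: 40.05
ee_pos: [0.5949, 0.0547, 0.232]
ee_rot: [[-0.021, -0.999, -0.025], [0.005, -0.025, 1.0], [-1.0, 0.021, 0.005]]
wrist_force: [0.1, -0.1, 0.2]
grip_width: 0.999
```

Run:
```python
from h2 import *
plan([.605,.0445,.19],Rtool(0,0,-90),1,1);plan([.605,.0445,.155],Rtool(0,0,-90),1,1);print(np.round(readout.observe()["joint_positions"],1))
```

```text
per row mm 44.4 deg 1.9
1.4 0.3 -1.2 4.17 -1.07 -1.07 1
per row mm 78.3 deg 1.9
1.4 0.3 -1.2 7.67 -1.15 -1.09 1
[-8.6 12.8  1.3 90.  -0.7 78.3 84.2]
```

Call:
{"fn": "arm_command", "kwargs": {"moves": "1 0 -1 0.8 -0.9 -1 1; 0 0 0 0 0 0 1"}}

```text
t: 40.3
ee_pos: [0.6028, 0.0455, 0.2223]
ee_rot: [[-0.004, -1.0, -0.009], [0.005, -0.009, 1.0], [-1.0, 0.004, 0.005]]
wrist_force: [-0.3, -0.5, 0.1]
grip_width: 1.0
```

Run:
```python
from h2 import *
plan([.605,.0445,.155],Rtool(0,0,-90),2,1)
S=grab_frame("side");crop("side",S,210,100,310,200,6,"e1.png")
```

```text
per row mm 33.7 deg 0.3
0.3 0.1 -0.1 3.37 -0.12 -0.07 1; 0.3 0.1 -0.1 3.37 -0.11 -0.06 1
```

View pics/e1.png

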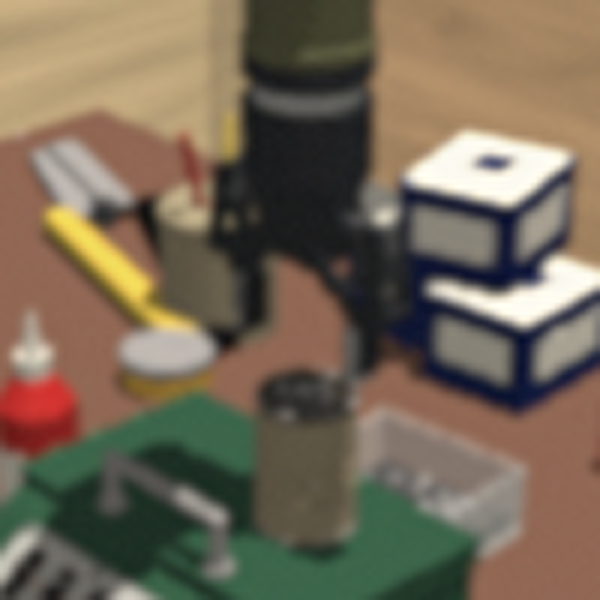

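Call:
{"fn": "arm_command", "kwargs": {"moves": "0 0 0 2.5 -0.1 0 1; 0 0 0 2.5 0 0 1; 0 0 0 1 0 0 1; 0 0 0 0 0 0 0.6; 0 0 0 0 0 0 0.6; 0 0 0 0 0 0 0.6", "squeeze": 40}}

```text
t: 41.1
ee_pos: [0.6029, 0.0464, 0.1693]
ee_rot: [[0.008, -1.0, -0.009], [0.008, -0.009, 1.0], [-1.0, -0.008, 0.008]]
wrist_force: [0.3, 0.3, -3.6]
grip_width: 0.737
```

Call:
{"fn": "arm_command", "kwargs": {"moves": "0 0 0 -2 0 0 0.6; 0 0 0 -3 0 0 0.6; 0 0 0 0 0 0 0.6"}}

```text
t: 41.48
ee_pos: [0.6021, 0.0457, 0.2197]
ee_rot: [[0.007, -1.0, -0.009], [0.008, -0.009, 1.0], [-1.0, -0.007, 0.008]]
wrist_force: [1.0, -0.7, -3.6]
grip_width: 0.739
```

Run:
```python
from h2 import *
plan([.51,-.265,.215],Rtool(0,-27,-90),7,.6)
```

```text
per row mm 46.3 deg 3.9
3.9 0.1 0 0.03 1.36 -4.43 0.6; 3.9 0.1 0 0.03 1.05 -4.51 0.6; 3.9 0.1 0 0.04 0.74 -4.57 0.6; 3.9 0.1 0 0.04 0.42 -4.61 0.6; 3.9 0.1 0 0.05 0.11 -4.63 0.6; 3.9 0.1 0 0.06 -0.21 -4.62 0.6; 3.9 0.1 0 0.06 -0.53 -4.6 0.6
```

Call:
{"fn": "arm_command", "kwargs": {"moves": "3 0 0 0 0.6 -2 0.6; 4 0 0 0 1 -4 0.6; 4 0 0 0 0.9 -4.4 0.6; 4 0 0 0 0.5 -4.6 0.6; 4 0 0 0 0.2 -4.6 0.6; 4 0 0 0 -0.1 -4.6 0.6; 3 0 0 0 -0.4 -3.5 0.6; 1 0 0 0 -0.3 -2 0.6; 0 0 0 0 0 0 0.6"}}

```text
t: 42.6
ee_pos: [0.4866, -0.2721, 0.2079]
ee_rot: [[-0.012, -0.867, 0.498], [0.004, 0.498, 0.867], [-1.0, 0.012, -0.003]]
wrist_force: [0.2, 0.9, -3.0]
grip_width: 0.74
```

Run:
```python
from h2 import *
S=grab_frame("side");crop("side",S,210,130,340,280,4,"e2.png")
print(np.round(readout.observe()["joint_positions"],1))
p,R=cur(); z=p-[0,0,.051]; print("tin xy",z, proj("side",z))
plan([p[0],p[1],.054],Rtool(0,-27,-90),4,.6)
```

```text
[10.8  8.4 17.1 98.4 -2.5 74.3 88.7]
tin xy [ 0.48723361 -0.27078085  0.15685809] [[304.46827115 231.7711911 ]]
per row mm 38.5 deg 0.7
-0.7 -0 -0.2 3.85 -0.05 0.01 0.6; -0.7 -0 -0.2 3.85 -0.04 0.01 0.6; -0.7 -0 -0.2 3.85 -0.02 0 0.6; -0.7 -0 -0.2 3.85 -0.01 0 0.6
```

View pics/e2.png

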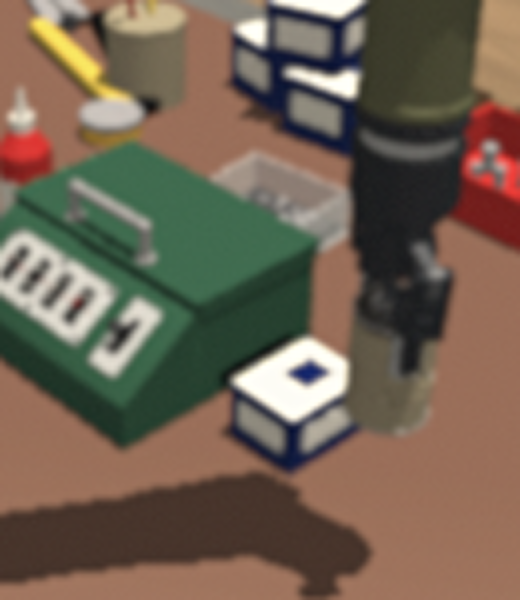

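Call:
{"fn": "arm_command", "kwargs": {"moves": "0 0 0 2 0 0 0.6; 0 0 0 4 0 0 0.6; 0 0 0 4 0 0 0.6; 0 0 0 2.5 0 0 0.6; 0 0 0 1 0 0 0.6; 0 0 0 0 0 0 0.6"}}

```text
t: 43.4
ee_pos: [0.4923, -0.2575, 0.0696]
ee_rot: [[-0.007, -0.877, 0.48], [0.011, 0.48, 0.877], [-1.0, 0.012, 0.006]]
wrist_force: [-0.2, 0.8, -4.0]
grip_width: 0.739
```

Call:
{"fn": "arm_command", "kwargs": {"moves": "0 0 0 0.8 0 0 0.6; 0 0 0 0.6 0 0 0.6; 0 0 0 0.3 0 0 0.6"}}

```text
t: 43.78
ee_pos: [0.4947, -0.2576, 0.0544]
ee_rot: [[-0.002, -0.878, 0.479], [0.009, 0.479, 0.878], [-1.0, 0.006, 0.007]]
wrist_force: [0.4, 0.2, -4.0]
grip_width: 0.739
```

Call:
{"fn": "arm_command", "kwargs": {"moves": "0 0 0 0.3 0 0 0.6; 0 0 0 0.2 0 0 0.6"}}

```text
t: 44.02
ee_pos: [0.495, -0.2579, 0.0509]
ee_rot: [[-0.002, -0.878, 0.479], [0.009, 0.479, 0.878], [-1.0, 0.006, 0.007]]
wrist_force: [-5.4, 2.6, 15.2]
grip_width: 0.742
```

Contact with the bench (force up). Release and lift off.

Call:
{"fn": "arm_command", "kwargs": {"moves": "0 0 0 -0.1 0 0 0.85; 0 0 0 0 0 0 1; 0 0 0 0 0 0 1; 0 0 0 -2 0 0 1; 0 0 0 -5 0 0 1; 0 0 0 -6 0 0 1; 0 0 0 -3 0 0 1"}}

```text
t: 44.9
ee_pos: [0.4945, -0.2594, 0.2148]
ee_rot: [[-0.004, -0.877, 0.48], [0.01, 0.48, 0.877], [-1.0, 0.008, 0.007]]
wrist_force: [-0.3, -0.1, 0.2]
grip_width: 0.997
```

Run:
```python
from h2 import *
p,R=cur(); print(p,np.round(readout.observe()["joint_positions"],1))
S=grab_frame("side");crop("side",S,190,130,340,290,3.7,"e3.png")
# handle: bar ends in first pictures (t1 crop px/6+offset; s1)
e=[((190+233/6,150+153/6),(170+222/6,130+330/6)),((190+340/6,150+215/6),(170+455/6,130+328/6))]
for a,b in e: print(tri(a,b))
h=b2w(-33,0,153); print("model handle",h)
hover=h+[0,0,.06]; plan(hover,Rtool(0,0.35,0),8,.5)
plan(hover,Rtool(0,0.35,-180),8,.5)
```

```text
[ 0.49454404 -0.25940787  0.21483818] [10.   8.  16.7 98.  -2.8 74.8 88.7]
(array([0.52889973, 0.1389968 , 0.15516958]), np.float64(0.004390314260131226))
(array([0.52675285, 0.03353254, 0.15915485]), np.float64(0.0019588746507533117))
model handle [0.52900059 0.089102   0.153     ]
per row mm 43.8 deg 7.6
7.6 0 -0 0.1 1.73 4.03 0.5; 7.6 0 -0 0.1 2.25 3.76 0.5; 7.6 0 -0 0.09 2.73 3.43 0.5; 7.6 0 -0 0.09 3.16 3.04 0.5; 7.6 0 -0 0.08 3.54 2.59 0.5; 7.6 0 -0 0.08 3.85 2.1 0.5; 7.6 0 -0 0.07 4.09 1.57 0.5; 7.6 0 -0 0.07 4.27 1.01 0.5
per row mm 43.8 deg 14.9
-14.9 0.1 0 0.1 1.73 4.03 0.5; -14.9 0.1 0 0.1 0.64 4.34 0.5; -14.9 0.1 0 0.09 -0.49 4.36 0.5; -14.9 0.1 0 0.09 -1.6 4.08 0.5; -14.9 0.1 0 0.08 -2.59 3.54 0.5; -14.9 0.1 0 0.08 -3.41 2.75 0.5; -14.9 0.1 0 0.07 -4 1.78 0.5; -14.9 0.1 0 0.07 -4.33 0.7 0.5
```

View pics/e3.png

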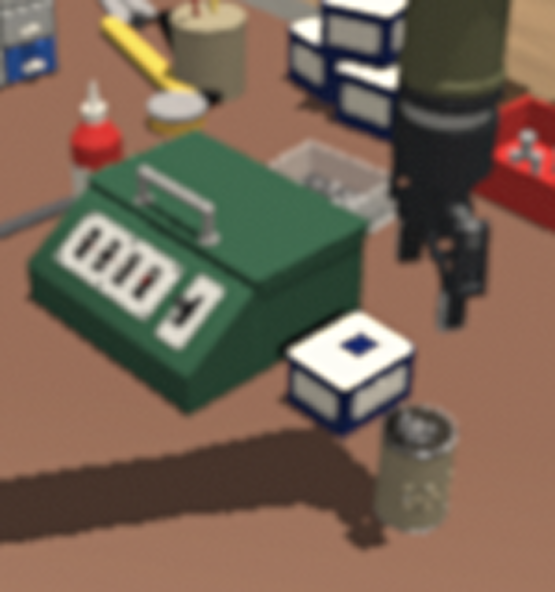

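Call:
{"fn": "arm_command", "kwargs": {"moves": "7.6 0 0 0 1.7 4 0.5; 7.6 0 0 0 2.2 3.7 0.5; 7.6 0 0 0 2.7 3.4 0.5; 7.6 0 0 0 3.1 3 0.5; 7.6 0 0 0 3.5 2.6 0.5; 7.6 0 0 0 3.8 2.1 0.5; 7.6 0 0 0 4 1.6 0.5; 7.6 0 0 0 3.6 1 0.5; 0 0 0 0 0 0 0.5"}}

```text
t: 46.08
ee_pos: [0.5381, 0.0872, 0.221]
ee_rot: [[0.006, 0.029, 1.0], [0.007, 1.0, -0.029], [-1.0, 0.007, 0.006]]
wrist_force: [0.3, -0.2, -0.3]
grip_width: 0.504
```

Run:
```python
from h2 import *
h=b2w(-33,0,153); plan(h+[0,0,.03],Rtool(0,0.35,0),1,.5); plan(h-[0,0,.016],Rtool(0,0.35,0),2,.5)
T=grab_frame("top");crop("top",T,175,130,285,225,6,"f0.png")
```

```text
per row mm 39.1 deg 2.1
-2 0.4 -0.4 3.8 0.13 -0.94 0.5
per row mm 42.3 deg 1.1
-1 0.2 -0.2 4.2 0.05 -0.48 0.5; -1 0.2 -0.2 4.2 0.07 -0.47 0.5
```

View pics/f0.png

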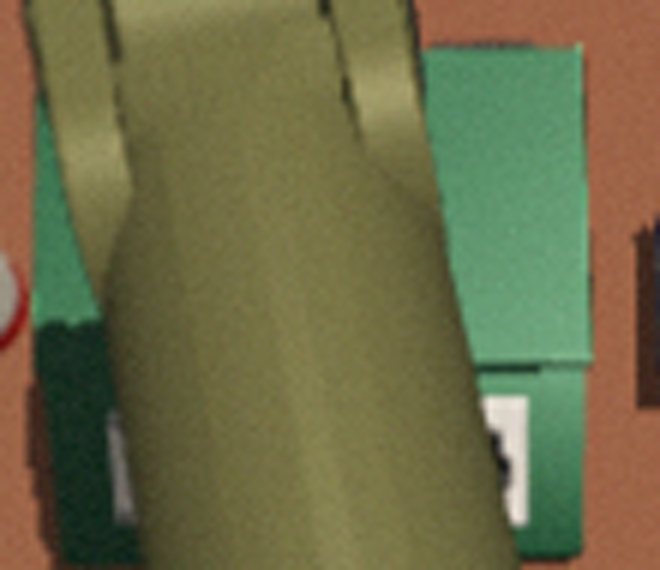

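Call:
{"fn": "arm_command", "kwargs": {"moves": "-1 0 0 3 0.1 -0.7 0.5; -1 0 0 3 0.1 -0.3 0.5; 0 0 0 1.5 0 0 0.5; 0 0 0 0 0 0 0.5"}}

```text
t: 46.62
ee_pos: [0.5295, 0.0817, 0.1445]
ee_rot: [[0.008, -0.0, 1.0], [0.003, 1.0, 0.0], [-1.0, 0.003, 0.008]]
wrist_force: [0.5, 0.1, -0.0]
grip_width: 0.495
```

Call:
{"fn": "arm_command", "kwargs": {"moves": "0 0 0 0.5 0.2 0 0.3; 0 0 0 0 0 0 0; 0 0 0 0 0 0 0; 0 0 0 0 0 0 0", "squeeze": 40}}

```text
t: 47.12
ee_pos: [0.529, 0.0834, 0.1408]
ee_rot: [[0.007, 0.001, 1.0], [0.003, 1.0, -0.001], [-1.0, 0.003, 0.007]]
wrist_force: [-0.1, 0.1, -2.9]
grip_width: 0.097
```

Call:
{"fn": "arm_command", "kwargs": {"moves": "0 0 0 -1.5 0 0.5 0; 0 0 0 -1.9 0 0.9 0; 0 0 0 -1.7 0 1.1 0", "squeeze": 25}}

```text
t: 47.5
ee_pos: [0.5535, 0.0835, 0.1903]
ee_rot: [[0.003, -0.0, 1.0], [0.003, 1.0, 0.0], [-1.0, 0.003, 0.003]]
wrist_force: [5.9, 1.0, -15.7]
grip_width: 0.096
```

```bash
cat >> h2.py <<'E'
def lid():
    s=readout.observe(); p=np.array(s["ee_pos"]); R=np.array(s["ee_rot"]); b=p-R[:,0]*.0122
    d=b-np.array([BX+.105,0,.112]); r=np.hypot(d[0],d[2]); a=163.45-np.degrees(np.arctan2(d[2],d[0]))
    print("lid est %.1f deg, r %.4f (0.144) F"%(a,r),np.round(s["wrist_force"],1),"grip %.3f t %.2f"%(s["grip_width"],s["t"]))
    out=[]
    for k in range(1,6):
        t0=np.radians(163.45-a-8*(k-1));t1=np.radians(163.45-a-8*k); out.append("%.1f %.1f"%(-14.4*(np.sin(t1)-np.sin(t0)),14.4*(np.cos(t1)-np.cos(t0))))
    print("x z per 8deg:",out)
E
python3 -c "
from h2 import *
lid()"
```

```text
lid est 22.0 deg, r 0.1451 (0.144) F [  5.9   1.  -15.7] grip 0.096 t 47.50
x z per 8deg: ['-1.5 1.4', '-1.3 1.6', '-1.0 1.7', '-0.8 1.8', '-0.5 1.9']
```

Lid is rising. Continue.

Call:
{"fn": "arm_command", "kwargs": {"moves": "0 0 0 -1.5 0 1.4 0; 0 0 0 -1.3 0 1.6 0; 0 0 0 -1 0 1.7 0"}}

```text
t: 47.88
ee_pos: [0.5953, 0.0839, 0.228]
ee_rot: [[-0.015, -0.002, 1.0], [0.002, 1.0, 0.002], [-1.0, 0.002, -0.015]]
wrist_force: [-7.5, 1.1, -1.4]
grip_width: 0.093
```

```bash
python3 -c "
from h2 import *
lid()"
```

```text
lid est 44.3 deg, r 0.1468 (0.144) F [-7.5  1.1 -1.4] grip 0.093 t 47.88
x z per 8deg: ['-0.9 1.8', '-0.6 1.9', '-0.3 2.0', '-0.0 2.0', '0.2 2.0']
```

Call:
{"fn": "arm_command", "kwargs": {"moves": "0 0 0 -0.8 0 1.7 0; 0 0 0 -0.5 0 1.8 0; 0 0 0 -0.2 0 1.9 0"}}

```text
t: 48.25
ee_pos: [0.6441, 0.0842, 0.2467]
ee_rot: [[-0.031, -0.003, 1.0], [0.002, 1.0, 0.003], [-1.0, 0.002, -0.031]]
wrist_force: [-8.9, -0.3, 8.7]
grip_width: 0.095
```

```bash
python3 -c "
from h2 import *
lid()"
```

```text
lid est 64.7 deg, r 0.1486 (0.144) F [-8.9 -0.3  8.7] grip 0.095 t 48.25
x z per 8deg: ['-0.2 2.0', '0.1 2.0', '0.4 2.0', '0.7 1.9', '0.9 1.8']
```

Call:
{"fn": "arm_command", "kwargs": {"moves": "0 0 0 -0.1 0 1.8 0; 0 0 0 0.1 0 1.8 0; 0 0 0 0 0 0.3 0"}}

```text
t: 48.62
ee_pos: [0.6801, 0.0845, 0.2493]
ee_rot: [[-0.042, -0.004, 0.999], [0.002, 1.0, 0.004], [-0.999, 0.002, -0.042]]
wrist_force: [-4.6, -0.1, -5.1]
grip_width: 0.093
```

```bash
python3 -c "
from h2 import *
lid()
S=grab_frame('side');crop('side',S,190,100,310,230,5,'g0.png')"
```

```text
lid est 78.7 deg, r 0.1501 (0.144) F [-4.6 -0.1 -5.1] grip 0.093 t 48.62
x z per 8deg: ['0.3 2.0', '0.6 1.9', '0.9 1.8', '1.1 1.7', '1.3 1.5']
```

View pics/g0.png

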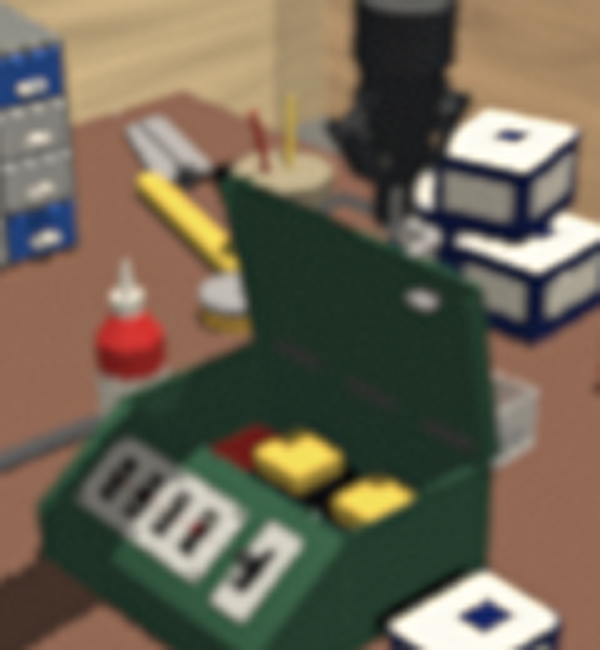

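Call:
{"fn": "arm_command", "kwargs": {"moves": "0 0 0 0 0 0 0.25; 0 0 0 0 0 0 0.25; 0 0 0 -1 0 0 0.25; 0 0 0 -3 0 0 0.25"}}

```text
t: 49.18
ee_pos: [0.6823, 0.0842, 0.2918]
ee_rot: [[-0.037, -0.003, 0.999], [0.002, 1.0, 0.003], [-0.999, 0.002, -0.037]]
wrist_force: [-0.5, 0.2, 0.9]
grip_width: 0.25
```

Call:
{"fn": "arm_command", "kwargs": {"moves": "0 0 0 -4 0 0 0.25; 0 0 0 -5 0 0 0.25; 0 0 0 -3 0 -3 0.25; 0 0 0 0 0 -6 0.25; 0 0 0 0 0 -5 0.25; 0 0 0 0 0 -2 0.25; 0 0 0 0 0 0 0.25"}}

```text
t: 50.05
ee_pos: [0.5243, 0.0832, 0.4326]
ee_rot: [[-0.014, -0.003, 1.0], [0.005, 1.0, 0.003], [-1.0, 0.005, -0.014]]
wrist_force: [1.5, -0.2, 0.0]
grip_width: 0.248
```

```bash
python3 -c "
from h2 import *
S=grab_frame('side');cv2.imwrite('pics/g1.png',cv2.resize(S[60:290,150:400,::-1],None,fx=2.6,fy=2.6))
T=grab_frame('top');cv2.imwrite('pics/g2.png',cv2.resize(T[80:300,100:450,::-1],None,fx=2.2,fy=2.2));np.save('T_end.npy',T)"
```

```text
(no output)
```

View pics/g1.png

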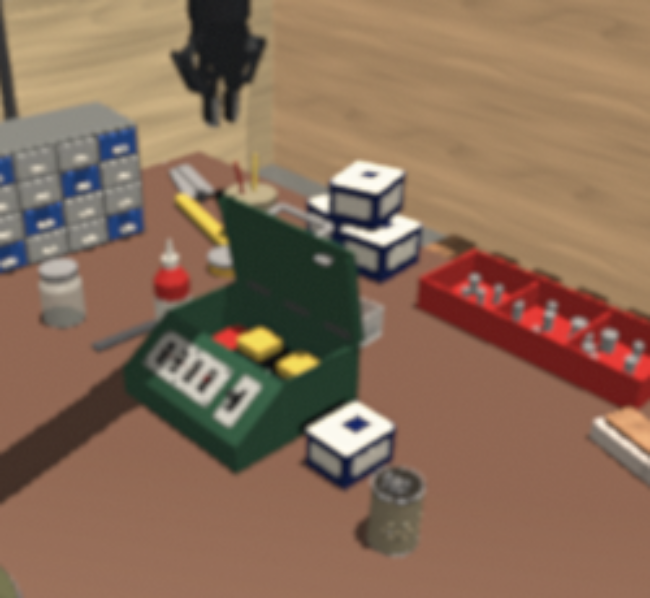

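View pics/g2.png

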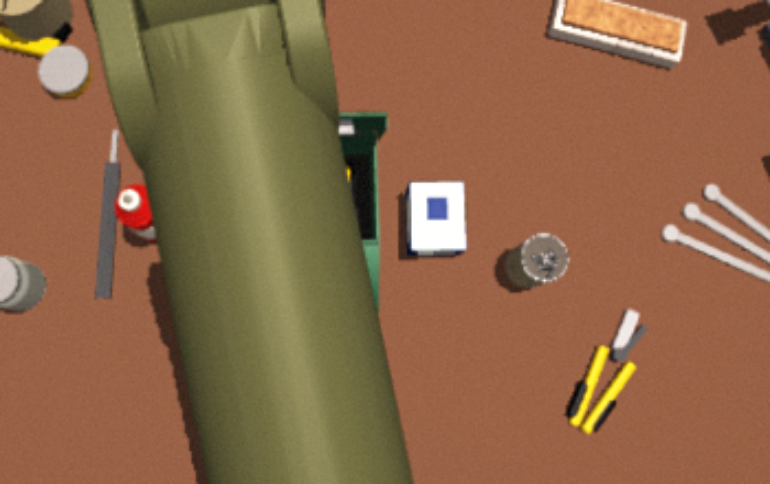

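```bash
python3 -c "
from h2 import *
for px in [(150+357/2.6,60+255/2.6),(150+222/2.6,60+197/2.6)]:
    o,v=ray('side',[px])
    y=-.0407 if px[0]>250 else .2193
    q=o+v[0]*((y-o[1])/v[0][1]); d=q-[.667,0,.112]; print(q.round(3),'r',np.hypot(d[0],d[2]).round(3),'angle',180-np.degrees(np.arctan2(d[2],d[0])))
s=readout.observe();print(s['t'],np.abs(s['joint_velocities']).max(),s['wrist_force'])
print(ticket.sign_off())"
```

```text
[ 0.651 -0.041  0.254] r 0.143 angle 83.41890202025454
[0.633 0.219 0.258] r 0.15 angle 77.0483696748032
50.15 2.126208146892787 [ 0.48730248 -0.1827499   0.52738989]
the job is handed in; nothing more can be done
None
```

The lockbox is open and the job is handed in at t = 50.2 s. It reported no verdict.

- **Wheels:** I rolled wheels 1, 2 and 4 with the closed fingertips to 2, 7 and 0, and left wheel 3 alone. Wheel 4's red 0 sat about 4° from its index line. The other numerals are too small to read in the pictures. I worked out wheels 1 and 2 from where the red 0 was and how far I rolled: about 2–3° off for wheel 1 and about 6° for wheel 2.
- **Bolt:** It slid about 11 mm to its stop, so all four wheels were accepted as on code.
- **Tin:** It stands upright on free bench at about (0.495, -0.258), right of the carton. I lifted it off the lid after drawing the bolt and before raising the lid.
- **Lid:** I raised it by its handle and it stayed open after I let go. The three estimates disagree a little: about 79° from the arm's position, and 77° and 83° from the two lid corners in the side picture. All are well past 60°.

**Last pictures:** The bystanders that could be seen look unmoved, by eye only; the arm hid part of the top view. The gripper was clear of everything with almost no force on the wrist.

**Other notes:** At t ≈ 39 s joint 2 read -17.3°, right at its -17.29° limit, and I moved off it straight away. The first touches on the wheels pressed with up to about 34 N, under the 40 N limit.

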